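# Fill up the jar warmer, shut its hood and start it

## Robot

A 6-joint arm with a two-finger parallel gripper is mounted at the origin on the work surface. World frame = base frame: x ahead of the robot, y to its left, z up, the work surface at z = 0. Lengths are in mm, angles in rad, forces in N, time in s.
With the tool pointing down it reaches from about 350 to 775 mm from the base axis. Payload 7.3 kg.
Tool frame: the origin (TCP) lies at the very end of the fingers, on their centre line; the grasp point (between the pads) lies 19 mm behind it (pinch_z is the distance from the TCP to the grasp point, in mm); z points along the fingers, y is the direction in which the jaws open and shut (so a half turn about z gives the same grasp; the last joint's range is limited). The gripper opens to 92 mm and grips with 3 to 60 N. Pads are 19 mm wide; open, the fingers measure 130 mm over their backs; the gripper's body (75 mm by 190 mm) begins 47 mm behind the grasp point.
Start: joints at [1.117, 0.342, 1.524, -0, 1.275, -0.146], TCP at [159.041, 500.351, 226.741] pointing down, gripper open.
Joint ranges: [-2.53, 2.53], [-0.77, 2.02], [0.04, 2.7], [-1, 4.14], [0.28, 2.66], [-3.11, 3.11]. Speed limits (rad/s): [2.57, 2.57, 3.14, 3.14, 3.14, 3.14].

## Interface

Orientations are given as [roll, pitch, yaw] about the fixed x, y, z axes, in that order (R = Rz(yaw) Ry(pitch) Rx(roll)).
In Python, from plant import * gives the robot as it stands.
- The arm moves only by the tool step_arm, never from a script. Its argument "moves" is one flat list of numbers, 7 for each row, row after row: the shift along the tool's x, y, z scaled (see below), then the turn, a rotation vector about the tool's x, y, z scaled (see below), then the closure, from -1 (fully open) to 1 (shut). A call has 1 to 8 rows; each row shifts and turns the pose as measured when the row begins, along the tool's axes as they then stand; what a row does not reach is not made up. The controller multiplies each number of a shift by 2 cm and each number of a turn by 4 degrees. A row lasts 1/12 s, in which the tool goes at most 41.7 mm and 7.16 degrees, less where a joint would pass 70% of its speed; a pose out of reach is approached as far as the arm can. A call with a number of a shift or a turn outside -1 to 1 is refused whole. A call with a gripper value outside its range is refused whole. The fingers move at their own pace and stop on an object; the grip force is fixed at half the most. Time passes only in rows, so rows that do not move let the fingers close. It gives the time, the measured TCP pose, the force and the opening at its end, in the units of the state.
- get_obs(): the state, without advancing time (a new reading comes with each control period).
- capture(name): name is "side" or "top" or "wrist"; returns the picture (384x512x3 uint8, red, green, blue); there is no depth.
- get_calibration(name): a dict with "mtx" (3x3 intrinsics, pixels), "eye" and "orientation" of the camera in the world; the wrist camera has in their place "mount" (4x4, takes a point from camera to tool coordinates, whose origin is the TCP and whose axes are the flange's). Camera axes: x right, y down, z forward; pixel columns grow to the right and rows downward; lengths in mm; the calibration is good to about 2 mm. A picture is of the moment at which its call begins: read the wrist's pose just before it. get_calibration takes no time and is no camera call.
- close_job(): hands the job in, once; it reports no verdict.
The state is a dict: "time": time; "joint_positions": joint angles; "dq": joint speeds; "tau": joint torques, N m; "tool_pos": TCP position; "tcp_rot": TCP orientation; "contact_force": force on the tool from outside, world axes, zero at the start; "moment": the same for the moment, N m; "grip_width": finger opening in mm.
Only numpy, scipy, OpenCV 4.12 (cv2) and the standard library are available. Lean on these libraries where they do the work, as an engineer would, in place of code of your own. Each camera call takes 0.05 s, during which the arm holds its last target.

## Task

Fill the empty cells of the jar warmer with spare jars from the bench, one upright in each, without taking out those already in it (some spares may be left over). Then swing the hood fully shut so that its tab drops behind the rim, and only then press the green start key down just until it clicks, no further, and let it come up again. Leave the tip box and the blue-capped bottle where they are.

Things in the scene. Friction and masses are not known exactly. Their poses are not given: they have to be found in the camera images.
- warmer: white jar warmer fixed to the bench, yaw within 0.2. Origin on the bench under the middle of its 6 cells, x away from the robot, y left. Cells: 2 (x) by 3 (y), pitch 65 mm, each 60 mm square inside, floors 20 mm and thin wall tops 55 mm above the bench. In front (x -150 to -70 mm) a control deck 45 mm high with the start key; the blue hood is hinged on the right (-y) side
- cell0 (a point): point in the middle of cell 0, 37.5 mm above its floor: where the centre of a jar standing in this cell lies (the jar may stand up to 5 mm to a side). Some cells start with a jar in them, the others empty
- cell1 (a point): point in the middle of cell 1, 37.5 mm above its floor: where the centre of a jar standing in this cell lies (the jar may stand up to 5 mm to a side). Some cells start with a jar in them, the others empty
- cell2 (a point): point in the middle of cell 2, 37.5 mm above its floor: where the centre of a jar standing in this cell lies (the jar may stand up to 5 mm to a side). Some cells start with a jar in them, the others empty
- cell3 (a point): point in the middle of cell 3, 37.5 mm above its floor: where the centre of a jar standing in this cell lies (the jar may stand up to 5 mm to a side). Some cells start with a jar in them, the others empty
- cell4 (a point): point in the middle of cell 4, 37.5 mm above its floor: where the centre of a jar standing in this cell lies (the jar may stand up to 5 mm to a side). Some cells start with a jar in them, the others empty
- cell5 (a point): point in the middle of cell 5, 37.5 mm above its floor: where the centre of a jar standing in this cell lies (the jar may stand up to 5 mm to a side). Some cells start with a jar in them, the others empty
- hood (a joint): angle of the hood in rad: 0 = fully shut, starts 1.6 to 1.85 (standing open), at most 2.0. Stiff friction hinge (about 0.33 N m): it stays where it is left. In the last 15 mm of the free edge's travel its black tab (middle of the free edge) rides over the sprung orange rim bar on the warmer's left (+y) side (a few newtons) and drops behind it
- hood_hinge (a point): middle of the hinge line, 60 mm above the bench; the hood turns about its x axis (the warmer's x). Its axes turn with the hood: y from hinge to free edge, z out of the outer face. The hood is a shallow box 140 (x) by 240 (y) by 50 mm (z), open below, clear flat outer face, blue sides. Push it on the outer face, 210 mm from the hinge (110 mm above the bench when shut)
- start_key (a joint): travel of the start key in m: 0 = up, grows when pressed. Tactile: the force rises from 1.5 N to a peak of about 6 N at 0.002, then it clicks: the force falls away, to about 4.5 N at 0.0035, 3 N at 0.005 and 2.4 N at 0.006. Past that lie only slack and, at 0.009, a hard stop: do not go there. Springs back when let go
- key_top (a point): centre of the top face of the round green start key, 34 mm across, on the control deck in front of the hood, 60 mm above the bench when up; pressed straight down
- jar0_center (a point): jar that may be standing in a cell at the start (None if absent): white, orange cap, 75 mm tall, body 52 mm across with a chamfered foot, cap 36 mm across from 53 to 75 mm above the foot, about 0.14 kg. This point is its centre, half-way up, 27 mm below the middle of the cap; z up along the jar
- jar1_center (a point): jar that may be standing in a cell at the start (None if absent): white, orange cap, 75 mm tall, body 52 mm across with a chamfered foot, cap 36 mm across from 53 to 75 mm above the foot, about 0.14 kg. This point is its centre, half-way up, 27 mm below the middle of the cap; z up along the jar
- jar2_center (a point): jar that may be standing in a cell at the start (None if absent): white, orange cap, 75 mm tall, body 52 mm across with a chamfered foot, cap 36 mm across from 53 to 75 mm above the foot, about 0.14 kg. This point is its centre, half-way up, 27 mm below the middle of the cap; z up along the jar
- jar3_center (a point): jar that may be standing in a cell at the start (None if absent): white, orange cap, 75 mm tall, body 52 mm across with a chamfered foot, cap 36 mm across from 53 to 75 mm above the foot, about 0.14 kg. This point is its centre, half-way up, 27 mm below the middle of the cap; z up along the jar
- jar4_center (a point): jar that may be standing in a cell at the start (None if absent): white, orange cap, 75 mm tall, body 52 mm across with a chamfered foot, cap 36 mm across from 53 to 75 mm above the foot, about 0.14 kg. This point is its centre, half-way up, 27 mm below the middle of the cap; z up along the jar
- jar5_center (a point): jar that may be standing in a cell at the start (None if absent): white, orange cap, 75 mm tall, body 52 mm across with a chamfered foot, cap 36 mm across from 53 to 75 mm above the foot, about 0.14 kg. This point is its centre, half-way up, 27 mm below the middle of the cap; z up along the jar
- spare0_center (a point): spare jar, starts upright on the bench to the robot's left of the warmer: white, orange cap, 75 mm tall, body 52 mm across with a chamfered foot, cap 36 mm across from 53 to 75 mm above the foot, about 0.14 kg. This point is its centre, half-way up, 27 mm below the middle of the cap; z up along the jar
- spare1_center (a point): spare jar, starts upright on the bench to the robot's left of the warmer: white, orange cap, 75 mm tall, body 52 mm across with a chamfered foot, cap 36 mm across from 53 to 75 mm above the foot, about 0.14 kg. This point is its centre, half-way up, 27 mm below the middle of the cap; z up along the jar
- spare2_center (a point): spare jar, starts upright on the bench to the robot's left of the warmer: white, orange cap, 75 mm tall, body 52 mm across with a chamfered foot, cap 36 mm across from 53 to 75 mm above the foot, about 0.14 kg. This point is its centre, half-way up, 27 mm below the middle of the cap; z up along the jar
- spare3_center (a point): spare jar, starts upright on the bench to the robot's left of the warmer: white, orange cap, 75 mm tall, body 52 mm across with a chamfered foot, cap 36 mm across from 53 to 75 mm above the foot, about 0.14 kg. This point is its centre, half-way up, 27 mm below the middle of the cap; z up along the jar
- spare4_center (a point): spare jar, starts upright on the bench to the robot's left of the warmer: white, orange cap, 75 mm tall, body 52 mm across with a chamfered foot, cap 36 mm across from 53 to 75 mm above the foot, about 0.14 kg. This point is its centre, half-way up, 27 mm below the middle of the cap; z up along the jar
- tip_box: bystander: white tip box with a green rack, 120 by 85 by 65 mm, origin under its centre
- reagent: bystander: white bottle with a blue cap, 68 mm across, 130 mm tall, origin under its centre

How it is judged:
By the outcome, as a careful person would: the job done as asked, in the order asked, and still so for the second after the job is handed in, with the robot touching nothing.
Of jar0, jar1, jar2, jar3, jar4, jar5 only 1 to 3 are there at a start; the rules pass over those that are not, and their reading is None.
At some moment in a run one of spare0, spare1, spare2, spare3, spare4 may be knocked a few centimetres aside while the robot is not near it.
It also fails if it takes over 210 s, if anything falls off the work surface, if the arm or the gripper's body presses on something with over 40 N, if the wrist force passes 120 N, or if a joint passes its speed limit or range.

## Working session

There is one attempt and no reset: what is moved stays moved. The work goes in short steps, Python scripts to look and compute and a tool call to move; the robot and the scene stay as the last step left them, time stands still between calls to the robot, and variables do not carry over. Pictures are saved under pics/ and viewed, and the job is handed in when it is done.

Besides the shell and the picture viewer there is one more tool, called as name(argument=value, ...) on one line, values as JSON. step_arm: Moves the arm, as the interface text tells. Shifts and turns lie within -1 to 1; 1 stands for 2 cm of shift or 4 degrees of turn. Its arguments: {"type":"object","properties":{"moves":{"type":"array"}},"required":["moves"]}

```bash
ls; mkdir -p pics
python3 - <<'E'
from plant import *
import cv2
o=get_obs();print({k:(v if not hasattr(v,'tolist') else v.tolist()) for k,v in o.items()})
for n in ["side","top","wrist"]:
    im=capture(n);cv2.imwrite(f"pics/{n}0.png",im[:,:,::-1]);print(n,get_calibration(n))
E
```

```text
pics
{'time': 0.0, 'joint_positions': [1.1170106990955722, 0.3427147674656345, 1.5250148022973784, 1.0092797282577148e-05, 1.2754048287498378, -0.1460094939551452], 'dq': [-0.00019288745338305567, -0.000402234250606189, -0.0010003672826572952, -3.0796021460297225e-05, 0.0008441426163410851, -0.0007144299210300473], 'tau': [-0.0003398571425350383, -43.12577962875366, -24.421836733818054, 0.0717212283052504, 0.0560529890935868, -0.00011732143320841715], 'tool_pos': [158.84328871528731, 499.96552822325526, 226.04987016398516], 'tcp_rot': [-3.140068717657991, -0.0002338587476262699, 2.8338133960506537], 'contact_force': [-0.3598294432431614, 0.283417510981152, -0.48456460903132753], 'moment': [0.012267248202662697, -0.008052297992020731, -0.04272367280651305], 'grip_width': 91.96629417482387}
side {'mtx': array([[453.63503917,   0.        , 248.49563302],
       [  0.        , 453.63503917, 189.07651565],
       [  0.        ,   0.        ,   1.        ]]), 'eye': array([ 103.41624625, -565.66869703,  689.1995273 ]), 'orientation': array([-2.21797312, -0.0144899 , -0.67555273])}
top {'mtx': array([[466.43741569,   0.        , 257.28707142],
       [  0.        , 466.43741569, 191.4413794 ],
       [  0.        ,   0.        ,   1.        ]]), 'eye': array([ 487.86207668,   75.79435342, 1158.1735039 ]), 'orientation': array([-3.0052509 , -0.00665326, -1.54267992])}
wrist {'mtx': array([[319.28658372,   0.        , 250.69006739],
       [  0.        , 319.28658372, 185.63286028],
       [  0.        ,   0.        ,   1.        ]]), 'mount': array([[ 1.90513307e-04, -9.64560937e-01, -2.63860119e-01,
         7.09598736e+01],
       [ 9.99999758e-01,  3.60208820e-04, -5.94747310e-04,
        -8.99675729e-03],
       [ 6.68714765e-04, -2.63859942e-01,  9.64560773e-01,
        -1.56852944e+02],
       [ 0.00000000e+00,  0.00000000e+00,  0.00000000e+00,
         1.00000000e+00]])}
```

View pics/top0.png

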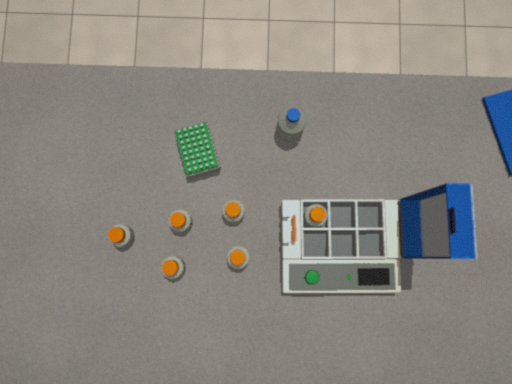

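View pics/side0.png

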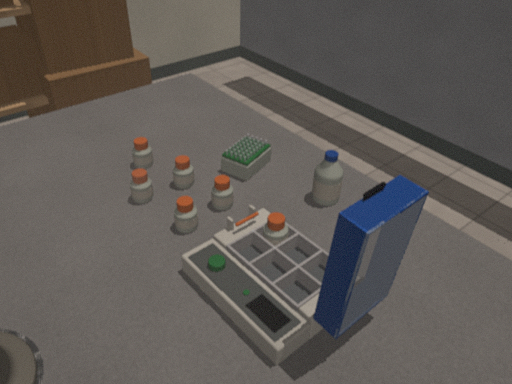

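View pics/wrist0.png

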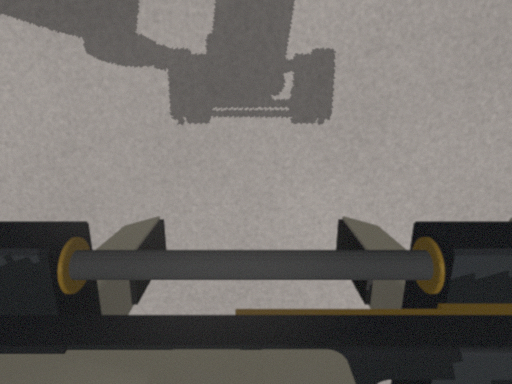

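```bash
cat > h.py <<'E'
from plant import *
import numpy as np, cv2
from scipy.spatial.transform import Rotation as Ro
def R_(o): return Ro.from_euler('xyz',o).as_matrix()
def cam(name,obs=None):
    c=get_calibration(name)
    if name=='wrist':
        o=obs or get_obs(); T=np.eye(4);T[:3,:3]=R_(o['tcp_rot']);T[:3,3]=o['tool_pos']
        M=T@c['mount'];return c['mtx'],M[:3,:3],M[:3,3]
    return c['mtx'],R_(c['orientation']),np.array(c['eye'])
def proj(C,P):
    K,R,e=C;q=(np.atleast_2d(P)-e)@R;u=q@K.T;return u[:,:2]/u[:,2:]
def back(C,uv,z):
    K,R,e=C;uv=np.atleast_2d(uv).astype(float);d=np.c_[uv,np.ones(len(uv))]@np.linalg.inv(K).T@R.T
    return e+d*((z-e[2])/d[:,2])[:,None]
def orange(im):
    h=cv2.cvtColor(im,cv2.COLOR_RGB2HSV);return ((h[...,0]<18)&(h[...,1]>150)&(h[...,2]>90)).astype(np.uint8)
def caps(im):
    n,l,s,c=cv2.connectedComponentsWithStats(orange(im));return [(s[i],c[i]) for i in range(1,n) if s[i,4]>40]
E
python3 - <<'E'
from h import *
t=cv2.imread('pics/top0.png')[:,:,::-1];s=cv2.imread('pics/side0.png')[:,:,::-1]
for n,im in (('top',t),('side',s)):
    C=cam(n)
    for st,c in caps(im):
        print(n,st,c.round(1),back(C,c,75)[0].round(1))
C=cam('top');print(proj(C,[[158.8,500,226],[0,0,0],[450,-125,0]]))
cv2.imwrite('pics/tz.png',cv2.resize(t[185:305,270:490],None,fx=3.6,fy=3.6,interpolation=cv2.INTER_CUBIC)[:,:,::-1])
cv2.imwrite('pics/sz.png',cv2.resize(s[170:360,170:430],None,fx=3,fy=3,interpolation=cv2.INTER_CUBIC)[:,:,::-1])
E
```

```text
top [226 202  14  15 102] [231.8 210. ] [591.2 130.9  75. ]
top [310 207  15  15  90] [317.3 215. ] [585.4 -68.6  75. ]
top [170 212  15  15 173] [177.2 219.5] [565.5 256.8  75. ]
top [293 216   2  25  49] [293.5 228.2] [552.9 -13.7  75. ]
top [109 227  16  16 190] [116.1 234.5] [526.7 396.   75. ]
top [230 250  15  15 144] [236.9 257.7] [481.5 115.3  75. ]
top [163 260  15  16 184] [169.8 267.3] [455.4 268.   75. ]
side [134 138  13   9  78] [139.6 141.2] [523.8 396.2  75. ]
side [176 156  13  12  97] [182.4 160. ] [564.2 253.5  75. ]
side [133 169  13   8  73] [138.9 172.4] [455.4 270.7  75. ]
side [215 175  14  15 162] [221.8 181.7] [587.6 122.3  75. ]
side [177 196  15  16 187] [184.5 203.4] [477.7 107.3  75. ]
side [236 213  22  12  52] [246.3 218.5] [551.8 -13.   75. ]
side [268 213  17  17 216] [276.1 220.5] [596.6 -55.6  75. ]
[[ 23.69539054 425.50587589]
 [280.72996617 468.70879691]
 [335.62790731 273.35087931]]
```

View pics/tz.png

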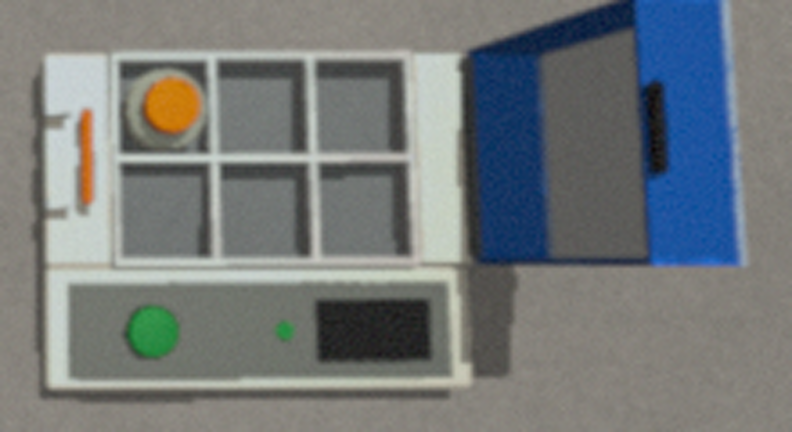

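View pics/sz.png

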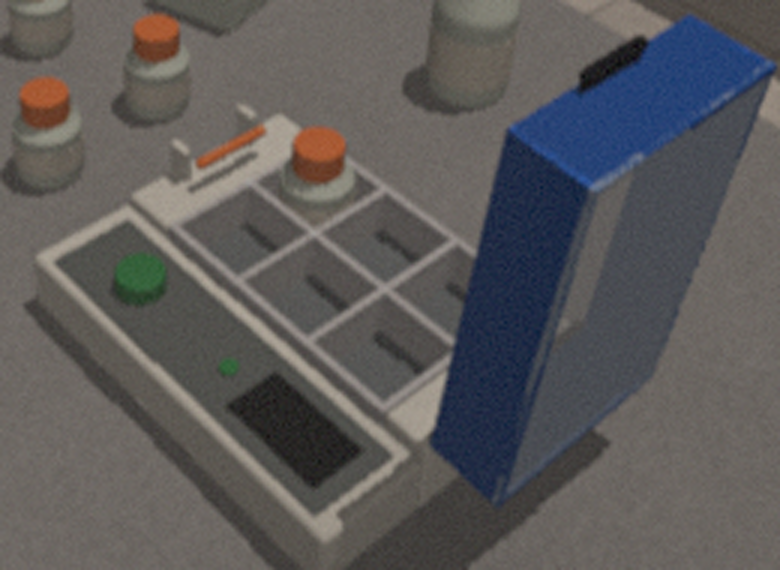

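```bash
cat >> h.py <<'E'
from scipy.optimize import least_squares
def orange(im):
    h=cv2.cvtColor(cv2.GaussianBlur(im,(3,3),0),cv2.COLOR_RGB2HSV);return ((h[...,0]<20)&(h[...,1]>125)&(h[...,2]>80)).astype(np.uint8)
A=np.linspace(0,2*np.pi,40,endpoint=False)
def silh(C,x,y,z0,z1,r):
    P=np.vstack([np.c_[x+r*np.cos(A),y+r*np.sin(A),np.full(40,z)] for z in (z0,z1)])
    h=cv2.convexHull(proj(C,P).astype(np.float32));M=cv2.moments(h);return np.array([M['m10']/M['m00'],M['m01']/M['m00']]),M['m00']
def capxy(C,uv,foot=0):
    g=back(C,uv,foot+66)[0,:2]
    s=least_squares(lambda p:silh(C,p[0],p[1],foot+53,foot+75,18)[0]-uv,g,diff_step=1e-3);return s.x,silh(C,*s.x,foot+53,foot+75,18)[1]
E
python3 - <<'E'
from h import *
t=cv2.imread('pics/top0.png')[:,:,::-1];s=cv2.imread('pics/side0.png')[:,:,::-1]
for n,im in (('top',t),('side',s)):
    C=cam(n)
    for st,c in caps(im):
        p,a=capxy(C,c,0);q,_=capxy(C,c,20); print(n,st,c.round(1),p.round(1),a.round(),q.round(1))
C=cam('top')
g=[(270-.36+x/3.6,185-.36+y/3.6) for y in (57,158,262) for x in (117,212,311,410)]
print(back(C,g,55)[:,:2].reshape(3,4,2).round(1))
print(back(C,[(270-.36+153/3.6,185-.36+332/3.6)],60))
E
```

```text
Traceback (most recent call last):
AttributeError: 'float' object has no attribute 'round'
```

Run:
```python
from h import *
t=cv2.imread('pics/top0.png')[:,:,::-1];s=cv2.imread('pics/side0.png')[:,:,::-1]
for n,im in (('top',t),('side',s)):
    C=cam(n)
    for st,c in caps(im):
        p,a=capxy(C,c,0);q,_=capxy(C,c,20); print(n,st,c.round(1),p.round(1),round(a),q.round(1))
C=cam('top')
g=[(270-.36+x/3.6,185-.36+y/3.6) for y in (57,158,262) for x in (117,212,311,410)]
print(back(C,g,55)[:,:2].reshape(3,4,2).round(1))
print(back(C,[(270-.36+153/3.6,185-.36+332/3.6)],60))
```

```text
top [225 202  15  16 184] [232.4 209.3] [593.9 130.1] 198 [591.9 129.1]
top [310 207  16  15 192] [317.2 214. ] [588.6 -69.5] 205 [586.8 -66.8]
top [170 212  16  16 197] [177.2 219.5] [566.3 258.3] 211 [564.9 255. ]
top [292 216   3  25  54] [293.4 227.6] [555. -14.] 200 [553.8 -12.4]
top [108 227  17  16 207] [116.  234.5] [527.2 399.1] 231 [526.5 393.2]
top [230 250  15  15 184] [237.  257.1] [483.  115.2] 196 [483.1 114.5]
top [162 260  16  16 201] [169.8 267.3] [455.3 269.8] 219 [455.9 266.2]
side [134 137  13  13 134] [140.3 142.8] [528.8 405.2] 179 [515.2 374.1]
side [176 156  13  13 147] [182.  161.7] [568.  262.5] 201 [553.1 236. ]
side [132 169  14  12 114] [138.8 173.4] [459.6 282.1] 222 [448.2 255. ]
side [215 175  14  15 184] [221.6 181.9] [595.7 134.4] 228 [580. 112.]
side [177 196  16  16 215] [184.5 203.4] [484.5 119.3] 264 [472.3  97.4]
side [236 212  22  13  68] [246.3 218.5] [560.1  -2.9] 285 [545.5 -20.9]
side [268 213  17  17 250] [275.7 220.8] [604.  -46.5] 289 [588.  -63.1]
[[[ 620.7  -34.7]
  [ 622.6  -97.6]
  [ 624.5 -163.2]
  [ 626.4 -228.9]]

 [[ 554.   -35.7]
  [ 555.8  -98.1]
  [ 557.6 -163.2]
  [ 559.5 -228.3]]

 [[ 486.4  -36.7]
  [ 488.2  -98.6]
  [ 490.  -163.1]
  [ 491.8 -227.7]]]
[[442.41017937 -60.107148    60.        ]]
```

```bash
cat >> h.py <<'E'
def plan(pos,yaw=None,n=None,g=-1,maxs=0.9):
    """ideal rows to reach pos,yaw (tool down); prints numbers to type"""
    o=get_obs();p=np.array(o['tool_pos']);R=R_(o['tcp_rot'])
    y0=np.arctan2(R[1,0],R[0,0]);yaw=y0 if yaw is None else yaw
    Rt=R_([np.pi,0,yaw]);rv=Ro.from_matrix(R.T@Rt).as_rotvec()
    d=np.array(pos,float)-p
    if n is None: n=int(max(1,np.ceil(np.linalg.norm(d)/20/maxs),np.ceil(np.degrees(np.linalg.norm(rv))/4/0.95)))
    st=Ro.from_rotvec(rv/n).as_matrix();rows=[]
    for i in range(n):
        rows.append(np.r_[(R.T@(d/n))/20,np.degrees(rv/n)/4,g]);R=R@st
    rows=np.array(rows).round(3)+0.0
    print('n',n,'from',p.round(1),'yaw',round(y0,4))
    for i in range(0,n,8): print('[',', '.join(', '.join(f'{v:g}' for v in r) for r in rows[i:i+8]),']')
def st():
    o=get_obs();print(round(o['time'],2),np.round(o['tool_pos'],1),np.round(o['tcp_rot'],3),np.round(o['contact_force'],1),round(o['grip_width'],1))
E
python3 -c "
from h import *
plan([455,268,200],1.59)"
```

```text
n 21 from [158.9 500.1 226.2] yaw 2.8338
[ -0.839, -0.313, 0.063, -0.001, 0, 0.848, -1, -0.856, -0.263, 0.063, -0.001, 0, 0.848, -1, -0.87, -0.212, 0.063, -0.001, 0, 0.848, -1, -0.881, -0.16, 0.063, -0.001, 0, 0.848, -1, -0.889, -0.107, 0.063, -0.001, 0, 0.848, -1, -0.894, -0.054, 0.063, -0.001, 0, 0.848, -1, -0.896, -0.001, 0.063, -0.001, 0, 0.848, -1, -0.894, 0.052, 0.062, -0.001, 0, 0.848, -1 ]
[ -0.89, 0.104, 0.062, -0.001, 0, 0.848, -1, -0.882, 0.157, 0.062, -0.001, 0, 0.848, -1, -0.871, 0.209, 0.062, -0.001, 0, 0.848, -1, -0.857, 0.26, 0.062, -0.001, 0, 0.848, -1, -0.84, 0.31, 0.062, -0.001, 0, 0.848, -1, -0.82, 0.359, 0.062, -0.001, 0, 0.848, -1, -0.798, 0.407, 0.062, -0.001, 0, 0.848, -1, -0.772, 0.454, 0.062, -0.001, 0, 0.848, -1 ]
[ -0.744, 0.499, 0.062, -0.001, 0, 0.848, -1, -0.713, 0.542, 0.062, -0.001, 0, 0.848, -1, -0.68, 0.583, 0.062, -0.001, 0, 0.848, -1, -0.644, 0.622, 0.062, -0.001, 0, 0.848, -1, -0.606, 0.659, 0.062, -0.001, 0, 0.848, -1 ]
```

step_arm(moves=[-0.84,-0.31,0.06,0,0,0.85,-1,-0.86,-0.26,0.06,0,0,0.85,-1,-0.87,-0.21,0.06,0,0,0.85,-1,-0.88,-0.16,0.06,0,0,0.85,-1,-0.89,-0.11,0.06,0,0,0.85,-1,-0.89,-0.05,0.06,0,0,0.85,-1,-0.9,0,0.06,0,0,0.85,-1,-0.89,0.05,0.06,0,0,0.85,-1])

```text
time: 0.82
tool_pos: [272.0, 408.3, 213.9]
tcp_rot: [-3.136, 0.0, 2.345]
contact_force: [-0.1, 1.1, -0.3]
grip_width: 91.9
```

step_arm(moves=[-0.89,0.1,0.06,0,0,0.85,-1,-0.88,0.16,0.06,0,0,0.85,-1,-0.87,0.21,0.06,0,0,0.85,-1,-0.86,0.26,0.06,0,0,0.85,-1,-0.84,0.31,0.06,0,0,0.85,-1,-0.82,0.36,0.06,0,0,0.85,-1,-0.8,0.41,0.06,0,0,0.85,-1,-0.77,0.45,0.06,0,0,0.85,-1])

```text
time: 1.48
tool_pos: [386.4, 310.8, 201.9]
tcp_rot: [-3.132, 0.004, 1.845]
contact_force: [0.3, 0.3, 0.4]
grip_width: 91.7
```

step_arm(moves=[-0.68,0.52,0,0,0,0.85,-1,-0.64,0.56,0,0,0,0.85,-1,-0.6,0.6,0,0,0,0.8,-1,-0.6,0.6,0,0,0,0.8,-1,0,0,0,0,0,0,-1])

```text
time: 1.9
tool_pos: [444.2, 264.6, 200.0]
tcp_rot: [-3.131, 0.008, 1.598]
contact_force: [0.0, 0.6, -0.7]
grip_width: 91.6
```

```bash
cat >> h.py <<'E'
def look(n,fn):
    o=get_obs();C=cam(n,o);im=capture(n);cv2.imwrite('pics/'+fn+'.png',im[:,:,::-1]);return C,im
def spares(n='top',fn=None,foot=0):
    C,im=look(n,fn or 'tmp%.2f'%get_obs()['time']);out=[]
    for s,c in caps(im):
        p,a=capxy(C,c,foot);out.append(p);print(n,c.round(1),s[:4],s[4],round(a),p.round(1))
    return out
E
python3 - <<'E'
from h import *
st();spares('wrist','w1');spares('top','t1')
E
```

```text
1.9 [444.2 264.6 200. ] [-3.131  0.008  1.598] [ 0.   0.6 -0.7] 91.6
wrist [359.4  20.4] [335   0  50  45] 1789 2109 [528.1 397.7]
wrist [265.9 170.1] [247 150  39  40] 1199 1341 [456.7 270.2]
wrist [383.1 185.2] [361 166  45  40] 1384 1529 [567.4 258.5]
wrist [285.4 302.5] [270 292  32  21] 505 1229 [483.  127.1]
top [232.4 209.3] [225 202  15  16] 184 198 [593.9 130.1]
top [317.2 213.9] [310 207  16  15] 191 205 [588.8 -69.6]
top [177.3 219.4] [170 212  16  16] 196 211 [566.4 258.3]
top [293.4 227.6] [292 216   3  25] 54 200 [555. -14.]
top [115.9 234.5] [108 227  17  16] 208 231 [527.1 399.3]
top [237.1 257.1] [230 250  15  15] 184 196 [483.  115.1]
top [172.3 267.2] [168 260  10  15] 127 218 [455.6 264.1]
```

View pics/w1.png

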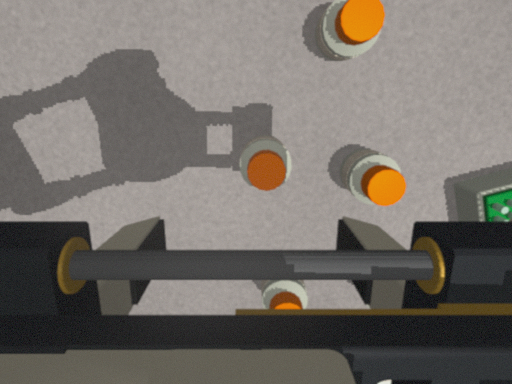

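```bash
python3 -c "
from h import *
plan([456.2,270.1,120],1.595);plan([456.2,270.1,56],1.595)"
```

```text
n 5 from [442.2 266.  199.9] yaw 1.6022
[ 0.043, 0.151, 0.797, -0.034, 0.022, 0.02, -1, 0.042, 0.149, 0.797, -0.034, 0.022, 0.02, -1, 0.041, 0.147, 0.798, -0.034, 0.022, 0.02, -1, 0.04, 0.145, 0.798, -0.034, 0.022, 0.02, -1, 0.039, 0.143, 0.799, -0.034, 0.022, 0.02, -1 ]
n 9 from [442.2 266.  199.9] yaw 1.6022
[ 0.026, 0.088, 0.798, -0.019, 0.012, 0.011, -1, 0.026, 0.087, 0.798, -0.019, 0.012, 0.011, -1, 0.025, 0.086, 0.799, -0.019, 0.012, 0.011, -1, 0.025, 0.085, 0.799, -0.019, 0.012, 0.011, -1, 0.024, 0.084, 0.799, -0.019, 0.012, 0.011, -1, 0.023, 0.083, 0.799, -0.019, 0.012, 0.011, -1, 0.023, 0.082, 0.799, -0.019, 0.012, 0.011, -1, 0.022, 0.081, 0.799, -0.019, 0.012, 0.011, -1 ]
[ 0.021, 0.08, 0.799, -0.019, 0.012, 0.011, -1 ]
```

step_arm(moves=[0.04,0.15,0.8,-0.03,0.02,0.02,-1,0.04,0.15,0.8,-0.03,0.02,0.02,-1,0.04,0.15,0.8,-0.03,0.02,0.02,-1,0.04,0.15,0.8,-0.03,0.02,0.02,-1,0.04,0.15,0.8,-0.03,0.02,0.02,-1])

```text
time: 2.42
tool_pos: [454.5, 274.8, 120.9]
tcp_rot: [3.137, -0.004, 1.606]
contact_force: [-0.3, -0.3, 1.5]
grip_width: 91.9
```

```bash
python3 -c "
from h import *
st();spares('wrist','w2')
plan([456.2,270.1,56],1.595)"
```

```text
2.42 [454.5 274.8 120.9] [ 3.137 -0.004  1.606] [-0.3 -0.3  1.5] 91.9
wrist [378.9  19.4] [347   0  70  46] 2582 4027 [527.3 393.5]
wrist [253.3 209.9] [228 183  52  55] 2208 2459 [456.6 270.4]
wrist [402.3 222.1] [377 203  58  48] 1462 2781 [562.9 264.3]
n 4 from [453.2 274.2 117.7] yaw 1.606
[ -0.054, 0.036, 0.772, 0, -0.007, 0.04, -1, -0.054, 0.036, 0.772, 0, -0.007, 0.04, -1, -0.053, 0.036, 0.772, 0, -0.007, 0.04, -1, -0.053, 0.037, 0.772, 0, -0.007, 0.04, -1 ]
```

View pics/w2.png

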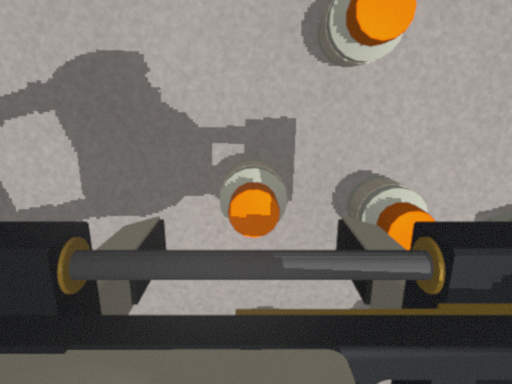

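step_arm(moves=[-0.05,0.03,0.75,0,0,0.04,-1,-0.05,0.04,0.75,0,0,0.04,-1,-0.05,0.04,0.7,0,0,0.04,-1,-0.05,0.04,0.5,0,0,0.04,-1])

```text
time: 2.8
tool_pos: [453.7, 273.8, 63.9]
tcp_rot: [3.141, -0.003, 1.603]
contact_force: [-0.1, -0.5, 0.9]
grip_width: 91.5
```

```bash
python3 -c "
from h import *
st();plan([456.5,270.3,56],1.595)"
```

```text
2.8 [453.7 273.8  63.9] [ 3.141e+00 -3.000e-03  1.603e+00] [-0.1 -0.5  0.9] 91.5
n 1 from [453.7 273.8  63.9] yaw 1.6035
[ -0.179, 0.134, 0.394, 0.005, -0.048, 0.121, -1 ]
```

step_arm(moves=[-0.18,0.13,0.36,0,-0.03,0.1,-1,-0.1,0.06,0.05,0,0,0,-1,0,0,0,0,0,0,-1])

```text
time: 3.05
tool_pos: [456.1, 268.6, 54.3]
tcp_rot: [-3.139, -0.0, 1.599]
contact_force: [-0.3, 0.3, -0.5]
grip_width: 91.8
```

step_arm(moves=[0.1,0,-0.1,0,0,0,-1,0,0,0,0,0,0,1,0,0,0,0,0,0,1,0,0,0,0,0,0,1,0,0,0,0,0,0,1,0,0,0,0,0,0,1,0,0,0,0,0,0,1,0,0,0,0,0,0,1])

```text
time: 3.72
tool_pos: [457.8, 271.7, 60.0]
tcp_rot: [3.139, -0.002, 1.6]
contact_force: [-1.3, -0.0, -0.4]
grip_width: 49.5
```

step_arm(moves=[0,0,0,0,0,0,1])

```text
time: 3.8
tool_pos: [457.8, 271.7, 60.0]
tcp_rot: [3.139, -0.002, 1.6]
contact_force: [0.5, 0.2, -0.2]
grip_width: 43.0
```

step_arm(moves=[0,0,0.1,0,0,0,1,0,0,0,0,0,0,1,0,0,0,0,0,0,1,0,0,0,0,0,0,1])

```text
time: 4.13
tool_pos: [457.8, 271.8, 58.1]
tcp_rot: [3.139, -0.003, 1.6]
contact_force: [-0.5, -0.1, 1.0]
grip_width: 35.4
```

```bash
python3 -c "
from h import *
st();plan([456.5,270.3,150],1.595,g=1)
C,im=look('wrist','w3')"
```

```text
4.13 [457.8 271.8  58.1] [ 3.139e+00 -3.000e-03  1.600e+00] [-0.5 -0.1  1. ] 35.4
n 6 from [457.8 271.8  58.1] yaw 1.5995
[ -0.01, -0.009, -0.766, 0.007, -0.006, 0.011, 1, -0.011, -0.009, -0.766, 0.007, -0.006, 0.011, 1, -0.011, -0.01, -0.766, 0.007, -0.006, 0.011, 1, -0.011, -0.01, -0.766, 0.007, -0.006, 0.011, 1, -0.012, -0.011, -0.766, 0.007, -0.006, 0.011, 1, -0.012, -0.011, -0.766, 0.007, -0.006, 0.011, 1 ]
```

View pics/w3.png

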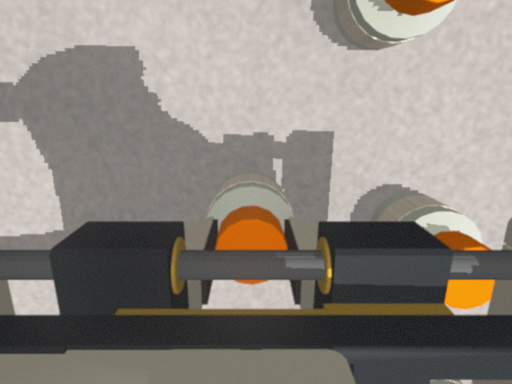

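```bash
python3 -c "
from h import *
plan([535,-110,225],1.593,g=1,maxs=0.98)"
```

```text
n 22 from [457.8 271.8  58.1] yaw 1.5995
[ -0.871, 0.152, -0.381, 0.002, -0.002, 0.004, 1, -0.871, 0.152, -0.381, 0.002, -0.002, 0.004, 1, -0.871, 0.152, -0.381, 0.002, -0.002, 0.004, 1, -0.871, 0.152, -0.381, 0.002, -0.002, 0.004, 1, -0.871, 0.152, -0.381, 0.002, -0.002, 0.004, 1, -0.871, 0.153, -0.381, 0.002, -0.002, 0.004, 1, -0.871, 0.153, -0.381, 0.002, -0.002, 0.004, 1, -0.871, 0.153, -0.38, 0.002, -0.002, 0.004, 1 ]
[ -0.871, 0.153, -0.38, 0.002, -0.002, 0.004, 1, -0.871, 0.153, -0.38, 0.002, -0.002, 0.004, 1, -0.871, 0.154, -0.38, 0.002, -0.002, 0.004, 1, -0.871, 0.154, -0.38, 0.002, -0.002, 0.004, 1, -0.871, 0.154, -0.38, 0.002, -0.002, 0.004, 1, -0.871, 0.154, -0.38, 0.002, -0.002, 0.004, 1, -0.871, 0.154, -0.38, 0.002, -0.002, 0.004, 1, -0.871, 0.155, -0.38, 0.002, -0.002, 0.004, 1 ]
[ -0.871, 0.155, -0.38, 0.002, -0.002, 0.004, 1, -0.871, 0.155, -0.38, 0.002, -0.002, 0.004, 1, -0.871, 0.155, -0.38, 0.002, -0.002, 0.004, 1, -0.871, 0.155, -0.38, 0.002, -0.002, 0.004, 1, -0.871, 0.156, -0.379, 0.002, -0.002, 0.004, 1, -0.871, 0.156, -0.379, 0.002, -0.002, 0.004, 1 ]
```

step_arm(moves=[0,0,-0.8,0,0,0,1,0,0,-0.9,0,0,0,1,0,0,-0.95,0,0,0,1,-0.5,0.1,-0.85,0,0,0,1,-0.9,0.18,-0.7,0,0,0,1,-0.95,0.2,-0.7,0,0,0,1,-0.95,0.2,-0.6,0,0,0,1,-0.95,0.2,-0.5,0,0,0,1])

```text
time: 4.85
tool_pos: [473.6, 186.0, 176.9]
tcp_rot: [-3.131, 0.001, 1.605]
contact_force: [-0.1, -0.6, -1.4]
grip_width: 34.9
```

step_arm(moves=[-0.96,0.2,-0.3,-0.04,0,0.05,1,-0.96,0.2,-0.2,-0.04,0,0.05,1,-0.96,0.2,-0.2,-0.04,0,0.05,1,-0.96,0.2,-0.1,-0.04,0,0,1,-0.96,0.2,-0.1,-0.03,0,0,1,-0.96,0.2,-0.1,0,0,0,1,-0.96,0.2,-0.1,0,0,0,1,-0.96,0.2,-0.1,0,0,0,1])

```text
time: 5.52
tool_pos: [509.7, 25.6, 201.6]
tcp_rot: [3.14, 0.001, 1.595]
contact_force: [0.7, -0.5, -1.5]
grip_width: 35.1
```

step_arm(moves=[-0.96,0.2,-0.1,0,0,0,1,-0.96,0.2,-0.1,0,0,0,1,-0.96,0.2,-0.1,0,0,0,1,-0.96,0.2,-0.1,0,0,0,1,-0.8,0.2,-0.1,0,0,0,1,-0.5,0.1,0,0,0,0,1,-0.2,0,0,0,0,0,1,0,0,0,0,0,0,1])

```text
time: 6.18
tool_pos: [533.2, -89.5, 208.2]
tcp_rot: [-3.136, 0.0, 1.59]
contact_force: [-0.6, 0.1, -2.0]
grip_width: 35.3
```

```bash
python3 -c "
from h import *
st()
C,im=look('wrist','w4');st();np.savez('w4.npz',K=C[0],R=C[1],e=C[2])
cv2.imwrite('pics/w4z.png',cv2.resize(im,(800,600))[:,:,::-1])"
```

```text
6.18 [533.2 -89.5 208.2] [-3.136  0.     1.59 ] [-0.6  0.1 -2. ] 35.3
6.23 [533.1 -89.  208.1] [-3.136 -0.     1.591] [ 0.2 -0.5 -1.4] 35.0
```

View pics/w4z.png

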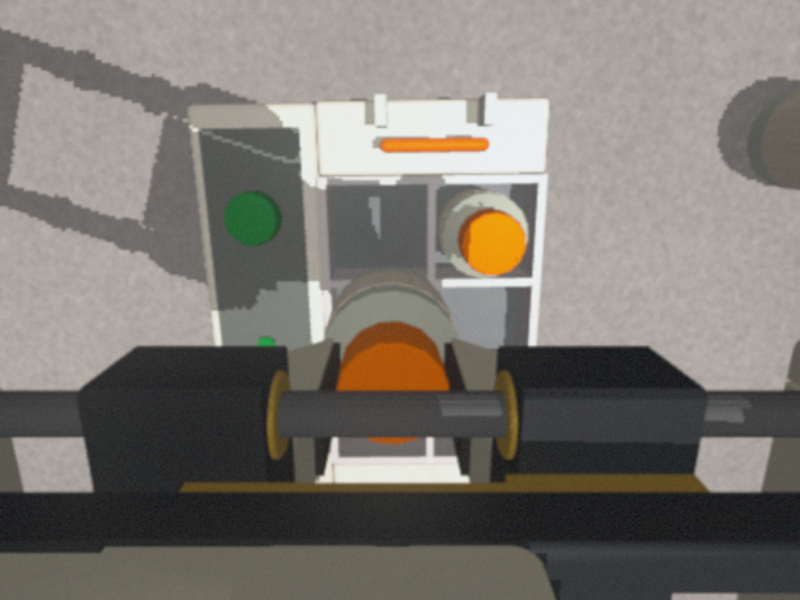

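```bash
python3 -c "
from h import *
o=np.load('w4.npz');C=(o['K'],o['R'],o['e'])
uv=np.array([(542,180),(435,180),(322,181),(437,283),(536,283)])/1.5625-.2
print(back(C,uv,55).round(1))
print('key',back(C,np.array([[252,218]])/1.5625,60).round(1))
print('jar',capxy(C,[[0,0]] if 0 else np.array([493,243])/1.5625,20)[0])
im=cv2.imread('pics/w4.png')[:,:,::-1]
cv2.imwrite('pics/w4c.png',cv2.resize(im[90:230,110:370],None,fx=3,fy=3,interpolation=cv2.INTER_CUBIC)[:,:,::-1])
"
```

```text
[[622.1 -32.3  55. ]
 [557.2 -33.6  55. ]
 [488.5 -35.6  55. ]
 [561.2 -98.2  55. ]
 [624.6 -96.8  55. ]]
key [[446.3 -58.5  60. ]]
jar [588.78083535 -66.45164702]
```

View pics/w4c.png

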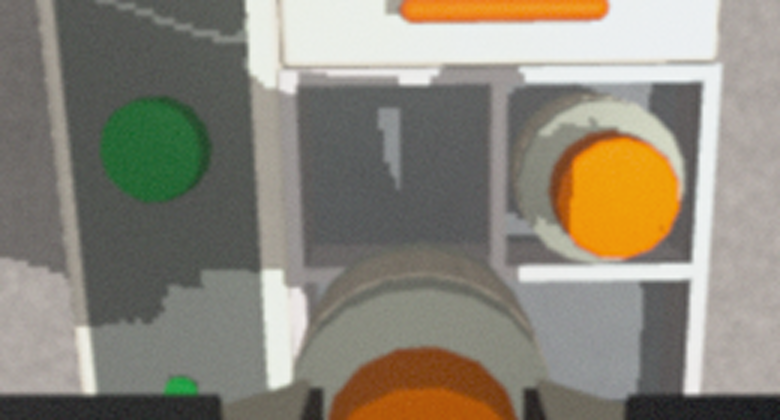

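```bash
python3 -c "
from h import *
o=np.load('w4.npz');C=(o['K'],o['R'],o['e'])
uv=np.array([(711,74),(499,76),(288,77),(497,272),(697,271)])/3-.33+[110,90]
W=back(C,uv,55)[:,:2];print(W.round(1))
L=np.array([(65,97.5),(0,97.5),(-65,97.5),(0,32.5),(65,32.5)])
f=lambda p:(np.c_[np.cos(p[2])*L[:,0]-np.sin(p[2])*L[:,1]+p[0],np.sin(p[2])*L[:,0]+np.cos(p[2])*L[:,1]+p[1]]-W).ravel()
s=least_squares(f,[555,-131,0.02]);print(s.x,s.fun.round(1))
C=cam('top')
g=[(270-.36+x/3.6,185-.36+y/3.6) for y in (57,158,262) for x in (117,212,311,410)]
W=back(C,g,55)[:,:2];L=np.array([(a,b) for a in(65,0,-65) for b in (97.5,32.5,-32.5,-97.5)]);s=least_squares(f,[555,-131,0.02]);print(s.x,s.fun.round(1))
"
```

```text
[[622.  -31.7]
 [555.1 -33.7]
 [488.3 -35.3]
 [557.1 -97.7]
 [623.7 -95.9]]
[ 5.58641264e+02 -1.30755826e+02  3.35427771e-02] [-1.7  0.6  0.3  0.4  2.1 -0.1  0.5 -0.6 -1.2 -0.2]
[ 5.56451210e+02 -1.31340989e+02  1.94545820e-02] [-1.2  2.1 -1.8  0.  -2.4  0.7 -3.   1.3  0.5  1.9  0.  -0.7 -0.6 -0.6
 -1.2 -0.5  3.1  1.6  2.7 -1.5  2.1 -2.   1.6 -2.4]
```

step_arm(moves=[-0.5,-0.1,0,0,0,0,1,-0.9,-0.1,0,-0.05,0,-0.05,1,-0.9,-0.1,0,-0.04,0,-0.05,1,-0.9,-0.1,0.2,0,0,0,1,-0.9,0,0.4,0,0,0,1,-0.6,0,0.5,0,0,0,1,-0.3,0,0.4,0,0,0,1,-0.1,0,0.2,0,0,0,1])

```text
time: 6.9
tool_pos: [526.5, -190.7, 172.7]
tcp_rot: [3.141, -0.001, 1.608]
contact_force: [-0.1, 1.0, -0.7]
grip_width: 35.2
```

```bash
python3 -c "
from h import *
st();look('side','s5');st()
plan([525.5,-195.5,145],1.598,g=1)"
```

```text
6.9 [ 526.5 -190.7  172.7] [ 3.141e+00 -1.000e-03  1.608e+00] [-0.1  1.  -0.7] 35.2
6.95 [ 526.1 -190.4  172. ] [-3.141e+00 -2.000e-03  1.608e+00] [-0.5 -0.5 -2.8] 35.2
n 2 from [ 526.1 -190.4  172. ] yaw 1.6083
[ -0.128, -0.02, 0.676, -0.005, -0.013, 0.074, 1, -0.128, -0.02, 0.676, -0.005, -0.013, 0.074, 1 ]
```

View pics/s5.png

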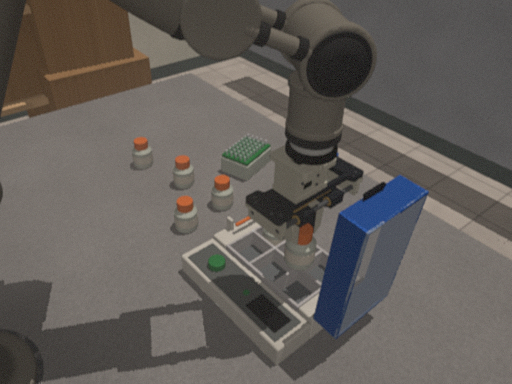

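step_arm(moves=[-0.12,-0.02,0.6,0,0,0.07,1,-0.12,-0.02,0.7,0,0,0.07,1,-0.05,0,0.6,0,0,0,1,-0.03,0,0.5,0,0,0,1,0,0,0.3,0,0,0,1])

```text
time: 7.37
tool_pos: [526.7, -193.3, 117.0]
tcp_rot: [3.14, -0.002, 1.601]
contact_force: [-0.5, -0.2, -2.4]
grip_width: 35.1
```

```bash
python3 -c "
from h import *
C,im=look('wrist','w6');st()
plan([525.5,-195.5,79.5],1.598,g=1)"
```

```text
7.42 [ 526.2 -193.   116. ] [-3.142e+00 -3.000e-03  1.601e+00] [ 0.   0.8 -3.8] 35.0
n 3 from [ 526.2 -193.   116. ] yaw 1.6014
[ -0.044, -0.012, 0.608, 0, -0.016, 0.016, 1, -0.043, -0.012, 0.608, 0, -0.016, 0.016, 1, -0.043, -0.012, 0.608, 0, -0.016, 0.016, 1 ]
```

View pics/w6.png

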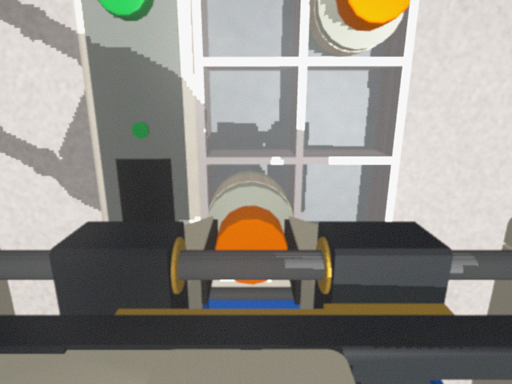

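```bash
python3 -c "
from h import *
im=cv2.imread('pics/w6.png')
cv2.imwrite('pics/w6c.png',cv2.resize(im[40:230,180:420],None,fx=3.2,fy=3.2,interpolation=cv2.INTER_CUBIC))
C=cam('wrist')
uv=np.array([(201,62),(303,62),(404,62),(201,161),(299,161),(394,160)])
W=back(C,uv,55)[:,:2];print(W.round(1))
L=np.array([(a,b) for b in (32.5,-32.5) for a in (-65,0,65)])
f=lambda p:(np.c_[np.cos(p[2])*L[:,0]-np.sin(p[2])*L[:,1]+p[0],np.sin(p[2])*L[:,0]+np.cos(p[2])*L[:,1]+p[1]]-W).ravel()
s=least_squares(f,[555,-131,0.02]);print(s.x,s.fun.round(1))
"
```

```text
[[ 491.3 -100.6]
 [ 556.7  -98.6]
 [ 621.3  -96.6]
 [ 490.7 -165. ]
 [ 558.6 -162.9]
 [ 624.3 -160.2]]
[ 5.57163568e+02 -1.30666858e+02  3.05613433e-02] [-0.1  0.5 -0.5  0.4 -0.2  0.4  2.5 -0.1 -0.5 -0.2 -1.2 -1. ]
```

View pics/w6c.png

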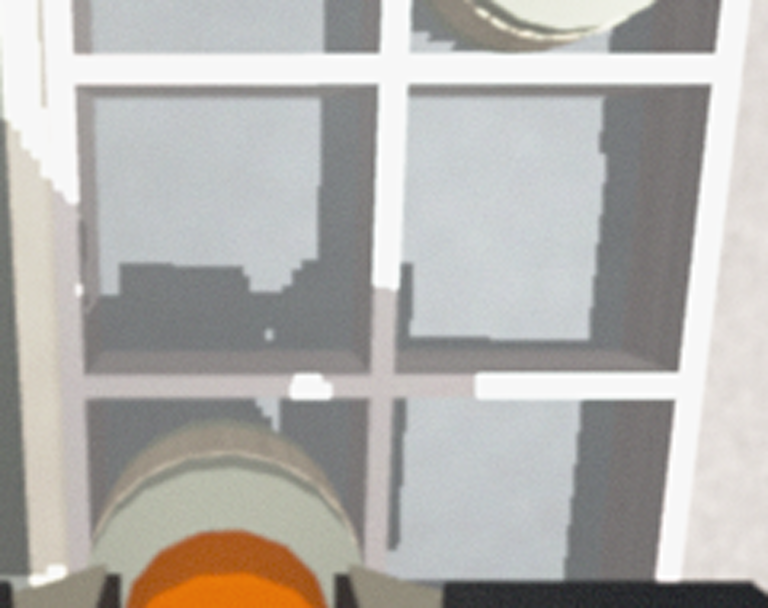

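step_arm(moves=[-0.06,0,0.5,0,-0.01,0.02,1,-0.06,0,0.55,0,-0.01,0.02,1,-0.05,0,0.4,0,0,0,1,-0.04,0,0.2,0,0,0,1])

```text
time: 7.75
tool_pos: [527.8, -196.4, 82.3]
tcp_rot: [3.139, -0.0, 1.6]
contact_force: [-1.1, 0.3, -1.4]
grip_width: 35.0
```

step_arm(moves=[0,-0.1,0.12,0,0,0,1,0,-0.05,0.05,0,0,0,1,0,0,0,0,0,0,1])

```text
time: 8.0
tool_pos: [524.7, -196.6, 78.2]
tcp_rot: [3.139, -0.001, 1.6]
contact_force: [0.3, 0.5, -1.2]
grip_width: 35.1
```

step_arm(moves=[0,0,0,0,0,0,-1,0,0,0,0,0,0,-1,0,0,0,0,0,0,-1,0,0,0,0,0,0,-1,0,0,-0.3,0,0,0,-1,0,0,-0.7,0,0,0,-1,0,0,-0.9,0,0,0,-1,0.3,0,-0.95,0,0,0,-1])

```text
time: 8.67
tool_pos: [523.3, -190.9, 136.8]
tcp_rot: [3.141, -0.002, 1.599]
contact_force: [-0.1, -0.2, 0.7]
grip_width: 84.0
```

step_arm(moves=[0.6,0,-0.8,0,0,0,-1,0.95,0,-0.5,0,0,0,-1,0.95,-0.1,-0.2,0,0,0,-1,0.95,-0.2,-0.1,0,0,0,-1,0.95,-0.2,0,0,0,0,-1,0.95,-0.2,0,0,0,0,-1,0.95,-0.2,0,0,0,0,-1,0.95,-0.2,0,0,0,0,-1])

```text
time: 9.33
tool_pos: [500.5, -45.1, 180.7]
tcp_rot: [3.125, 0.006, 1.594]
contact_force: [0.2, 0.4, 0.1]
grip_width: 91.8
```

```bash
python3 -c "
from h import *
st();spares('wrist','w7',foot=20);spares('top','t7')"
```

```text
9.33 [500.5 -45.1 180.7] [3.125 0.006 1.594] [0.2 0.4 0.1] 91.8
wrist [314.7 147.2] [278 143  73   9] 607 1920 [551.5 -11.1]
wrist [351.9 207.2] [329 189  47  38] 1242 1870 [587. -61.]
top [232.4 209.3] [225 202  15  16] 184 198 [593.9 130.1]
top [177.3 219.4] [170 212  16  16] 195 210 [566.4 258.2]
top [116.  234.5] [108 227  17  16] 207 231 [527.1 399.2]
top [237.1 257.1] [230 250  15  15] 185 196 [482.9 115.2]
```

View pics/t7.png

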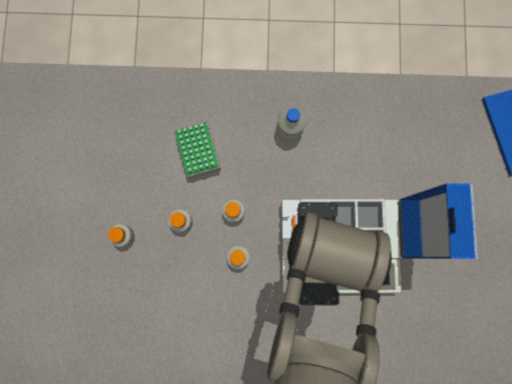

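step_arm(moves=[0.95,-0.1,0,0.1,0,0,-1,0.95,-0.1,0.1,0.1,0,0,-1,0.95,-0.1,0.2,0.05,0,0,-1,0.95,-0.1,0.4,0,0,0,-1,0.95,-0.1,0.6,0,0,0,-1,0.9,-0.1,0.7,0,0,0,-1,0.7,-0.05,0.7,0,0,0,-1,0.4,0,0.6,0,0,0,-1])

```text
time: 10.1
tool_pos: [490.0, 89.3, 118.4]
tcp_rot: [3.127, 0.01, 1.593]
contact_force: [0.1, -0.2, -0.1]
grip_width: 91.8
```

```bash
python3 -c "
from h import *
st();spares('wrist','w8');
plan([484,115.5,58],1.598)"
```

```text
10.1 [490.   89.3 118.4] [3.127 0.01  1.593] [ 0.1 -0.2 -0.1] 91.8
wrist [409.9 146.9] [377 120  67  57] 2931 3221 [594.6 130.7]
wrist [242.3 166.5] [215 138  55  57] 2409 2602 [484.5 115.9]
n 4 from [488.9  90.  116.3] yaw 1.5938
[ 0.327, -0.062, 0.726, 0.038, 0.034, -0.015, -1, 0.326, -0.059, 0.727, 0.038, 0.034, -0.015, -1, 0.324, -0.057, 0.727, 0.038, 0.034, -0.015, -1, 0.322, -0.055, 0.728, 0.038, 0.034, -0.015, -1 ]
```

step_arm(moves=[0.4,-0.07,0.5,0.04,0.04,0,-1,0.4,-0.06,0.7,0.04,0.04,0,-1,0.35,-0.06,0.7,0.04,0.03,0,-1,0.2,-0.05,0.5,0.03,0.03,0,-1,0.05,0,0.3,0,0,0,-1])

```text
time: 10.57
tool_pos: [487.2, 116.8, 61.6]
tcp_rot: [3.136, -0.001, 1.592]
contact_force: [0.4, -0.3, -0.6]
grip_width: 91.8
```

```bash
python3 -c "
from h import *
st();plan([484.4,115.8,58],1.598,n=1)"
```

```text
10.57 [487.2 116.8  61.6] [ 3.136e+00 -1.000e-03  1.592e+00] [ 0.4 -0.3 -0.6] 91.8
n 1 from [487.2 116.8  61.6] yaw 1.5923
[ -0.046, -0.14, 0.179, 0.075, -0.007, -0.082, -1 ]
```

step_arm(moves=[-0.08,-0.14,0.05,0.04,0,-0.05,1,-0.02,-0.04,0.02,0,0,0,1,0,0,0,0,0,0,1,0,0,0,0,0,0,1,0,0,0,0,0,0,1])

```text
time: 10.98
tool_pos: [484.2, 112.8, 60.4]
tcp_rot: [3.139, -0.0, 1.595]
contact_force: [0.3, 0.2, -0.6]
grip_width: 63.2
```

step_arm(moves=[0.12,0,0.1,0,0,0,1,0.03,0,0,0,0,0,1,0,0,0,0,0,0,1,0,0,0,0,0,0,1,0,0,0,0,0,0,1,0,0,0,0,0,0,1])

```text
time: 11.48
tool_pos: [485.1, 115.9, 59.6]
tcp_rot: [3.136, -0.0, 1.594]
contact_force: [0.3, 0.3, 0.6]
grip_width: 35.3
```

```bash
python3 -c "
from h import *
st();look('wrist','w9');st()"
```

```text
11.48 [485.1 115.9  59.6] [ 3.136 -0.     1.594] [0.3 0.3 0.6] 35.3
11.53 [485.1 115.9  59.6] [ 3.136 -0.     1.594] [-0.   0.1 -0.8] 35.5
```

View pics/w9.png

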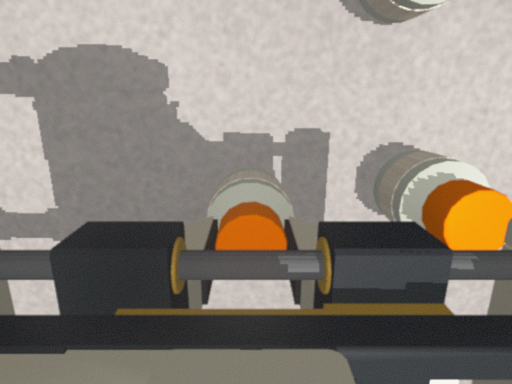

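step_arm(moves=[0,0,-0.6,0,0,0,1,0,0,-0.9,0,0,0,1,0,0,-0.95,0,0,0,1,-0.4,0.1,-0.9,0,0,0,1,-0.7,0.2,-0.7,0,0,0,1,-0.93,0.32,-0.6,0,0,0,1,-0.93,0.32,-0.5,0,0,0,1,-0.93,0.32,-0.3,0,0,0,1])

```text
time: 12.2
tool_pos: [507.9, 39.4, 169.8]
tcp_rot: [-3.136, -0.001, 1.6]
contact_force: [0.7, 1.0, -2.0]
grip_width: 35.2
```

step_arm(moves=[-0.93,0.32,-0.1,0,0,0,1,-0.93,0.32,0,0,0,0,1,-0.93,0.32,0,0,0,0,1,-0.93,0.32,0,0,0,0,1,-0.93,0.32,0,0,0,0,1,-0.93,0.32,0,0,0,0,1,-0.93,0.32,0,0,0,0,1,-0.93,0.32,0,0,0,0,1])

```text
time: 12.87
tool_pos: [564.7, -115.0, 172.0]
tcp_rot: [-3.135, -0.002, 1.601]
contact_force: [0.3, -0.3, -1.7]
grip_width: 35.2
```

```bash
python3 -c "
from h import *
plan([592.3,-195,150],1.598,g=1)"
```

```text
n 5 from [ 564.7 -115.   172. ] yaw 1.601
[ -0.808, 0.253, 0.218, -0.018, -0.005, 0.008, 1, -0.808, 0.253, 0.218, -0.018, -0.005, 0.008, 1, -0.808, 0.253, 0.219, -0.018, -0.005, 0.008, 1, -0.808, 0.253, 0.219, -0.018, -0.005, 0.008, 1, -0.807, 0.253, 0.22, -0.018, -0.005, 0.008, 1 ]
```

step_arm(moves=[-0.85,0.28,0,-0.02,0,0,1,-0.8,0.25,0.1,-0.02,0,0,1,-0.75,0.25,0.2,-0.02,0,0,1,-0.6,0.2,0.3,-0.02,0,0,1,-0.4,0.15,0.3,0,0,0,1,-0.2,0.05,0.2,0,0,0,1,0,0,0.2,0,0,0,1])

```text
time: 13.45
tool_pos: [591.8, -194.5, 141.2]
tcp_rot: [-3.139, -0.002, 1.598]
contact_force: [-0.7, -0.0, -1.4]
grip_width: 35.2
```

```bash
python3 -c "
from h import *
plan([592.3,-195,85],1.598,g=1)"
```

```text
n 4 from [ 591.8 -194.5  141.2] yaw 1.5977
[ -0.008, 0.008, 0.702, -0.01, -0.009, -0.001, 1, -0.008, 0.007, 0.702, -0.01, -0.009, -0.001, 1, -0.007, 0.007, 0.702, -0.01, -0.009, -0.001, 1, -0.007, 0.006, 0.702, -0.01, -0.009, -0.001, 1 ]
```

step_arm(moves=[0,0.01,0.5,0,0,0,1,0,0.01,0.6,0,0,0,1,0,0,0.5,0,0,0,1,0,0,0.4,0,0,0,1])

```text
time: 13.78
tool_pos: [591.8, -192.1, 97.8]
tcp_rot: [-3.138, -0.004, 1.599]
contact_force: [0.2, -0.2, -1.9]
grip_width: 35.0
```

step_arm(moves=[0,0,0.3,0,0,0,1,0,0,0.3,0,0,0,1])

```text
time: 13.95
tool_pos: [591.1, -190.7, 83.7]
tcp_rot: [-3.137, -0.005, 1.601]
contact_force: [-0.2, -1.1, -1.0]
grip_width: 35.5
```

step_arm(moves=[-0.17,0.05,0.05,0,-0.05,0,1,-0.08,0,0.05,0,0,0,1,0,0,0.02,0,0,0,1])

```text
time: 14.2
tool_pos: [591.9, -195.2, 79.9]
tcp_rot: [-3.135, -0.002, 1.602]
contact_force: [0.0, -0.5, -0.2]
grip_width: 35.5
```

step_arm(moves=[0,0,0,0,0,0,0,0,0,0,0,0,0,0,0,0,0,0,0,0,0,0,0,0,0,0,0,0])

```text
time: 14.53
tool_pos: [593.3, -196.1, 82.0]
tcp_rot: [-3.139, 0.0, 1.601]
contact_force: [0.1, 0.0, 0.2]
grip_width: 45.8
```

step_arm(moves=[0,0,-0.3,0,0,0,0,0,0,-0.6,0,0,0,0,0,0,-0.8,0,0,0,0,0.1,-0.1,-0.8,0,0,0,-1,0.4,-0.2,-0.8,0,0,0,-1,0.8,-0.3,-0.7,0,0,0,-1])

```text
time: 15.03
tool_pos: [580.0, -172.0, 164.7]
tcp_rot: [-3.136, -0.0, 1.598]
contact_force: [-0.7, -0.3, 0.9]
grip_width: 61.6
```

```bash
python3 -c "
from h import *
st();spares('wrist','w10',foot=20);spares('top','t10')"
```

```text
15.03 [ 580.  -172.   164.7] [-3.136 -0.     1.598] [-0.7 -0.3  0.9] 61.6
wrist [263.8  45.6] [241  14  54  59] 379 2622 [585.4 -67.6]
wrist [263.  220.2] [242 197  45  49] 1574 1981 [ 589.7 -193.6]
wrist [182.3 214.3] [156 199  47  42] 946 2056 [ 526.5 -190.7]
top [232.4 209.3] [225 202  15  16] 183 198 [593.9 130. ]
top [317.2 213.9] [310 207  16  15] 192 205 [588.7 -69.5]
top [177.3 219.5] [170 212  16  16] 197 210 [566.3 258.2]
top [293.4 227.6] [292 216   3  25] 54 200 [555. -14.]
top [116.  234.5] [108 227  17  16] 206 231 [527.2 399.2]
```

View pics/w10.png

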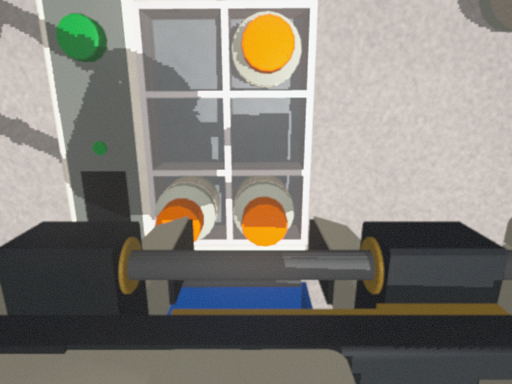

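step_arm(moves=[0.95,0,-0.4,0,0,0,-1,0.95,0.05,-0.2,0,0,0,-1,0.95,0.05,0,0,0,0,-1,0.95,0.07,0,0,0,0,-1,0.95,0.07,0,0,0,0,-1,0.95,0.07,0,0,0,0,-1,0.95,0.07,0,0,0,0,-1,0.95,0.07,0,0,0,0,-1])

```text
time: 15.8
tool_pos: [586.2, -18.6, 177.3]
tcp_rot: [-3.141, 0.004, 1.596]
contact_force: [-0.0, -0.2, -0.3]
grip_width: 92.1
```

step_arm(moves=[0.95,0.07,0.1,0,0,0,-1,0.95,0.07,0.1,0,0,0,-1,0.95,0.07,0.2,0,0,0,-1,0.95,0.07,0.4,0,0,0,-1,0.8,0.07,0.5,0,0,0,-1,0.6,0.05,0.5,0,0,0,-1,0.4,0,0.5,0,0,0,-1])

```text
time: 16.38
tool_pos: [594.1, 98.4, 128.0]
tcp_rot: [3.139, 0.005, 1.598]
contact_force: [0.7, -1.0, 0.2]
grip_width: 92.0
```

```bash
python3 -c "
from h import *
st();spares('wrist','w11');
plan([594.7,130.6,58],1.598)"
```

```text
16.38 [594.1  98.4 128. ] [3.139 0.005 1.598] [ 0.7 -1.   0.2] 92.0
wrist [253.4 156.1] [228 130  52  53] 2191 2380 [595.1 130.6]
n 5 from [592.6  99.4 125.6] yaw 1.5983
[ 0.314, 0.031, 0.674, -0.004, 0.013, 0.001, -1, 0.314, 0.031, 0.674, -0.004, 0.013, 0.001, -1, 0.313, 0.03, 0.675, -0.004, 0.013, 0.001, -1, 0.312, 0.03, 0.675, -0.004, 0.013, 0.001, -1, 0.312, 0.03, 0.675, -0.004, 0.013, 0.001, -1 ]
```

step_arm(moves=[0.38,0.04,0.6,0,0.01,0,-1,0.38,0.04,0.7,0,0.01,0,-1,0.35,0.03,0.7,0,0.01,0,-1,0.25,0.03,0.6,0,0.01,0,-1,0.1,0,0.4,0,0,0,-1,0,0,0.1,0,0,0,1])

```text
time: 16.93
tool_pos: [594.8, 126.4, 58.3]
tcp_rot: [-3.138, 0.004, 1.597]
contact_force: [-0.5, -0.9, -0.3]
grip_width: 88.2
```

```bash
python3 -c "
from h import *
st();plan([595,130.6,58],1.598,n=1)"
```

```text
16.93 [594.8 126.4  58.3] [-3.138  0.004  1.597] [-0.5 -0.9 -0.3] 88.2
n 1 from [594.8 126.4  58.3] yaw 1.5974
[ 0.208, 0.015, 0.013, -0.05, 0.051, -0.008, -1 ]
```

step_arm(moves=[0.16,0,-0.05,0,0,0,1,0.06,0,0,0,0,0,1,0,0,0,0,0,0,1,0,0,0,0,0,0,1])

```text
time: 17.27
tool_pos: [595.3, 129.7, 59.9]
tcp_rot: [-3.139, 0.004, 1.596]
contact_force: [0.5, -0.6, -0.4]
grip_width: 63.0
```

step_arm(moves=[0,0,0,0,0,0,1,0,0,0,0,0,0,1,0,0,0,0,0,0,1,0,0,0,0,0,0,1,0,0,0,0,0,0,1])

```text
time: 17.68
tool_pos: [596.4, 129.2, 62.1]
tcp_rot: [3.141, 0.004, 1.596]
contact_force: [0.2, -0.7, -0.9]
grip_width: 35.2
```

step_arm(moves=[0,0,-0.6,0,0,0,1,0,0,-0.9,0,0,0,1,0,0,-0.95,0,0,0,1,-0.4,0,-0.9,0,0,0,1,-0.7,0,-0.7,0,0,0,1,-0.95,0,-0.6,0,0,0,1,-0.95,0,-0.5,0,0,0,1,-0.95,0,-0.3,0,0,0,1])

```text
time: 18.35
tool_pos: [595.3, 52.0, 171.8]
tcp_rot: [-3.132, 0.003, 1.602]
contact_force: [0.9, 0.4, -1.9]
grip_width: 35.3
```

step_arm(moves=[-0.95,0,-0.2,0,0,0,1,-0.95,0,0,0,0,0,1,-0.95,0,0,0,0,0,1,-0.95,0,0,0,0,0,1,-0.95,0,0,0,0,0,1,-0.95,0,0,0,0,0,1,-0.95,0,0,0,0,0,1,-0.95,0,0,0,0,0,1])

```text
time: 19.02
tool_pos: [599.4, -107.0, 177.9]
tcp_rot: [-3.134, 0.003, 1.603]
contact_force: [0.1, -0.6, -1.5]
grip_width: 34.9
```

```bash
python3 -c "
from h import *
st();plan([591,-131.3,150],1.598,g=1)"
```

```text
19.02 [ 599.4 -107.   177.9] [-3.134e+00  3.000e-03  1.603e+00] [ 0.1 -0.6 -1.5] 34.9
n 3 from [ 599.4 -107.   177.9] yaw 1.603
[ -0.399, -0.15, 0.468, -0.038, 0.016, 0.024, 1, -0.399, -0.15, 0.467, -0.038, 0.016, 0.024, 1, -0.4, -0.151, 0.466, -0.038, 0.016, 0.024, 1 ]
```

step_arm(moves=[-0.5,-0.16,0.2,-0.04,0.02,0.02,1,-0.35,-0.15,0.4,-0.03,0.01,0.02,1,-0.2,-0.12,0.5,0,0,0,1,-0.05,-0.06,0.5,0,0,0,1,0,0,0.3,0,0,0,1])

```text
time: 19.43
tool_pos: [588.4, -133.9, 137.0]
tcp_rot: [-3.139, 0.001, 1.595]
contact_force: [-1.2, 0.7, -1.6]
grip_width: 35.0
```

```bash
python3 -c "
from h import *
st();plan([591,-131.3,85],1.598,g=1)"
```

```text
19.43 [ 588.4 -133.9  137. ] [-3.139e+00  1.000e-03  1.595e+00] [-1.2  0.7 -1.6] 35.0
n 3 from [ 588.4 -133.9  137. ] yaw 1.5953
[ 0.043, 0.046, 0.866, -0.01, 0.006, -0.013, 1, 0.043, 0.045, 0.866, -0.01, 0.006, -0.013, 1, 0.042, 0.045, 0.866, -0.01, 0.006, -0.013, 1 ]
```

step_arm(moves=[0.05,0.06,0.5,0,0,0,1,0.02,0.05,0.6,0,0,0,1,0,0.02,0.5,0,0,0,1])

```text
time: 19.68
tool_pos: [590.5, -130.9, 102.4]
tcp_rot: [-3.14, 0.001, 1.596]
contact_force: [-0.3, 0.8, -1.4]
grip_width: 35.5
```

step_arm(moves=[-0.04,0.02,0.4,0,0,0,1,-0.06,0,0.25,0,0,0,1,-0.05,0,0.1,0,0,0,1])

```text
time: 19.93
tool_pos: [589.9, -132.0, 83.2]
tcp_rot: [-3.136, -0.001, 1.598]
contact_force: [-0.5, -0.9, -1.1]
grip_width: 35.0
```

step_arm(moves=[0,0.05,0.03,0,0,0,1,0,0,0,0,0,0,-0.2,0,0,0,0,0,0,-0.2,0,0,0,0,0,0,-0.2,0,0,0,0,0,0,-0.2])

```text
time: 20.35
tool_pos: [592.2, -132.4, 84.1]
tcp_rot: [-3.138, -0.0, 1.598]
contact_force: [0.8, -0.2, 0.5]
grip_width: 54.1
```

step_arm(moves=[0,0,-0.3,0,0,0,-0.2,0,0,-0.6,0,0,0,-0.2,0,0,-0.8,0,0,0,-0.2,0.1,-0.05,-0.8,0,0,0,-1,0.4,-0.1,-0.8,0,0,0,-1,0.8,-0.1,-0.7,0,0,0,-1])

```text
time: 20.85
tool_pos: [586.2, -108.4, 167.5]
tcp_rot: [-3.137, -0.0, 1.595]
contact_force: [-0.6, -0.3, 0.3]
grip_width: 70.6
```

```bash
python3 -c "
from h import *
st();spares('wrist','w12',foot=20);spares('top','t12')"
```

```text
20.85 [ 586.2 -108.4  167.5] [-3.137 -0.     1.595] [-0.6 -0.3  0.3] 70.6
wrist [211.   63.3] [171  58  82  11] 786 2460 [556.3 -15.6]
wrist [255.2 137.6] [231 113  49  50] 1888 2022 [587.9 -65.4]
wrist [253.6 219. ] [231 195  45  49] 1754 1932 [ 588.5 -130.3]
wrist [179.4 297.1] [158 279  40  37] 1026 1873 [ 526.8 -203.9]
wrist [250.9 298. ] [192 279 104  36] 1551 1833 [ 588.1 -203.1]
top [317.3 213.8] [310 206  16  16] 196 205 [589.1 -69.7]
top [177.3 219.4] [170 212  16  16] 196 211 [566.4 258.3]
top [293.4 227.8] [292 216   4  25] 55 200 [554.5 -14.1]
top [116.  234.4] [108 227  17  16] 209 231 [527.3 399.1]
top [375.9 243.4] [369 236  14  16] 176 225 [ 523.7 -207.5]
```

View pics/w12.png

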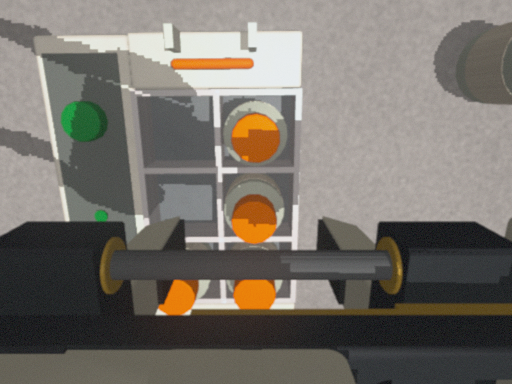

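step_arm(moves=[0.97,-0.03,-0.4,0,0,0,-1,0.97,0,-0.2,0,0,0,-1,0.97,0,0,0,0,0,-1,0.97,0,0,0,0,0,-1,0.97,0,0,0,0,0,-1,0.97,0,0,0,0,0,-1,0.97,-0.03,0,0,0,0,-1,0.97,-0.03,0,0,0,0,-1])

```text
time: 21.62
tool_pos: [581.7, 47.4, 179.0]
tcp_rot: [-3.141, 0.004, 1.593]
contact_force: [-0.3, -0.4, -0.6]
grip_width: 91.9
```

step_arm(moves=[0.97,-0.03,0,0,0,0,-1,0.97,-0.03,0,0,0,0,-1,0.97,-0.03,0,0,0,0,-1,0.97,-0.03,0.05,0,0,0,-1,0.97,-0.03,0.1,0,0,0,-1,0.97,-0.03,0.2,0,0,0,-1,0.97,-0.03,0.3,0,0,0,-1,0.97,-0.03,0.4,0,0,0,-1])

```text
time: 22.28
tool_pos: [574.2, 205.9, 153.2]
tcp_rot: [-3.141, 0.006, 1.593]
contact_force: [0.5, -0.0, 0.4]
grip_width: 92.7
```

step_arm(moves=[0.8,0,0.5,0,0,0,-1,0.5,0,0.5,0,0,0,-1,0.2,0,0.4,0,0,0,-1])

```text
time: 22.53
tool_pos: [573.5, 238.8, 122.1]
tcp_rot: [-3.141, 0.006, 1.596]
contact_force: [0.1, -0.5, -1.0]
grip_width: 91.6
```

```bash
python3 -c "
from h import *
st();spares('wrist','w13');
plan([567.4,258.4,58],1.598)"
```

```text
22.53 [573.5 238.8 122.1] [-3.141  0.006  1.596] [ 0.1 -0.5 -1. ] 91.6
wrist [243.2 175. ] [217 147  53  56] 2304 2491 [567.7 258.7]
n 4 from [572.5 238.6 120.2] yaw 1.5957
[ 0.254, -0.054, 0.776, -0.014, 0.024, -0.008, -1, 0.253, -0.055, 0.777, -0.014, 0.024, -0.008, -1, 0.251, -0.055, 0.777, -0.014, 0.024, -0.008, -1, 0.25, -0.056, 0.777, -0.014, 0.024, -0.008, -1 ]
```

step_arm(moves=[0.3,-0.06,0.6,0,0.02,0,-1,0.3,-0.06,0.7,0,0.02,0,-1,0.3,-0.06,0.7,0,0.02,0,-1,0.2,-0.06,0.5,0,0.01,0,-1,0.1,-0.03,0.25,0,0,0,-1,0.05,0,0.05,0,0,0,1])

```text
time: 23.08
tool_pos: [567.5, 258.7, 60.2]
tcp_rot: [-3.137, 0.004, 1.593]
contact_force: [0.4, -0.3, 0.6]
grip_width: 88.7
```

```bash
python3 -c "
from h import *
st();plan([567.6,258.6,57.5],1.598,n=1)"
```

```text
23.08 [567.5 258.7  60.2] [-3.137  0.004  1.593] [ 0.4 -0.3  0.6] 88.7
n 1 from [567.5 258.7  60.2] yaw 1.5928
[ -0.007, 0.004, 0.137, -0.068, 0.061, -0.075, -1 ]
```

step_arm(moves=[0,0,0.1,0,0,-0.05,1,0,0,0.05,0,0,0,1,0,0,0.03,0,0,0,1,0,0,0,0,0,0,1])

```text
time: 23.42
tool_pos: [568.9, 257.5, 57.7]
tcp_rot: [-3.139, 0.004, 1.596]
contact_force: [-0.4, -0.3, 0.4]
grip_width: 62.9
```

step_arm(moves=[0,0,0,0,0,0,1,0,0,0,0,0,0,1,0,0,0,0,0,0,1,0,0,0,0,0,0,1,0,0,0,0,0,0,1])

```text
time: 23.83
tool_pos: [569.8, 257.4, 59.5]
tcp_rot: [-3.142, 0.003, 1.595]
contact_force: [-0.2, -0.7, -1.2]
grip_width: 35.4
```

step_arm(moves=[0,0,-0.6,0,0,0,1,0,0,-0.9,0,0,0,1,0,0,-0.95,0,0,0,1,-0.4,0,-0.9,0,0,0,1,-0.7,-0.1,-0.7,0,0,0,1,-0.95,-0.15,-0.6,0,0,0,1,-0.95,-0.15,-0.5,0,0,0,1,-0.95,-0.15,-0.3,0,0,0,1])

```text
time: 24.5
tool_pos: [558.8, 179.6, 175.9]
tcp_rot: [-3.138, 0.004, 1.601]
contact_force: [-0.1, 0.2, -1.3]
grip_width: 35.2
```

step_arm(moves=[-0.97,-0.14,-0.2,0,0,0,1,-0.97,-0.14,0,0,0,0,1,-0.97,-0.14,0,0,0,0,1,-0.97,-0.14,0,0,0,0,1,-0.97,-0.14,0,0,0,0,1,-0.97,-0.14,0,0,0,0,1,-0.97,-0.14,0,0,0,0,1,-0.97,-0.14,0,0,0,0,1])

```text
time: 25.17
tool_pos: [540.6, 17.1, 190.8]
tcp_rot: [3.135, 0.004, 1.603]
contact_force: [0.3, -0.1, -2.1]
grip_width: 35.5
```

```bash
python3 -c "
from h import *
st();plan([523.7,-132.9,165],1.598,g=1)"
```

```text
25.17 [540.6  17.1 190.8] [3.135 0.004 1.603] [ 0.3 -0.1 -2.1] 35.5
n 9 from [540.6  17.1 190.8] yaw 1.6033
[ -0.829, -0.122, 0.145, 0.011, 0.006, 0.008, 1, -0.83, -0.121, 0.145, 0.011, 0.006, 0.008, 1, -0.83, -0.121, 0.145, 0.011, 0.006, 0.008, 1, -0.83, -0.12, 0.145, 0.011, 0.006, 0.008, 1, -0.83, -0.119, 0.144, 0.011, 0.006, 0.008, 1, -0.83, -0.119, 0.144, 0.011, 0.006, 0.008, 1, -0.83, -0.118, 0.144, 0.011, 0.006, 0.008, 1, -0.83, -0.118, 0.144, 0.011, 0.006, 0.008, 1 ]
[ -0.83, -0.117, 0.143, 0.011, 0.006, 0.008, 1 ]
```

step_arm(moves=[-0.95,-0.13,0.1,0.02,0.01,0.01,1,-0.95,-0.13,0.1,0.02,0.01,0.01,1,-0.95,-0.13,0.1,0.02,0.01,0.01,1,-0.95,-0.13,0.1,0.02,0.01,0.01,1,-0.95,-0.13,0.1,0.02,0.01,0.01,1,-0.95,-0.1,0.15,0,0,0,1,-0.8,-0.08,0.2,0,0,0,1,-0.55,-0.05,0.3,0,0,0,1])

```text
time: 25.83
tool_pos: [526.5, -133.1, 175.7]
tcp_rot: [3.134, 0.003, 1.599]
contact_force: [-0.2, -0.1, -1.8]
grip_width: 34.9
```

step_arm(moves=[-0.25,0,0.3,0,0,0,1,-0.05,0,0.3,0,0,0,1,0,0,0.2,0,0,0,1])

```text
time: 26.08
tool_pos: [526.6, -141.2, 159.2]
tcp_rot: [3.133, 0.004, 1.596]
contact_force: [0.4, 0.1, -1.9]
grip_width: 35.4
```

```bash
python3 -c "
from h import *
st();plan([523.7,-132.9,110],1.598,g=1)"
```

```text
26.08 [ 526.6 -141.2  159.2] [3.133 0.004 1.596] [ 0.4  0.1 -1.9] 35.4
n 3 from [ 526.6 -141.2  159.2] yaw 1.596
[ 0.142, -0.052, 0.819, 0.041, 0.017, -0.01, 1, 0.141, -0.05, 0.82, 0.041, 0.017, -0.01, 1, 0.14, -0.047, 0.82, 0.041, 0.017, -0.01, 1 ]
```

step_arm(moves=[0.25,-0.08,0.1,0.04,0.02,0,1,0.15,-0.05,0.4,0.04,0.02,0,1,0.05,-0.03,0.6,0.04,0.02,0,1,0,0,0.5,0,0,0,1])

```text
time: 26.42
tool_pos: [523.6, -128.2, 125.9]
tcp_rot: [3.14, -0.001, 1.599]
contact_force: [-0.1, -0.4, -1.8]
grip_width: 35.2
```

```bash
python3 -c "
from h import *
st();plan([523.7,-132.9,90],1.598,g=1)"
```

```text
26.42 [ 523.6 -128.2  125.9] [ 3.140e+00 -1.000e-03  1.599e+00] [-0.1 -0.4 -1.8] 35.2
n 3 from [ 523.6 -128.2  125.9] yaw 1.5989
[ -0.079, -0.002, 0.598, 0.005, -0.007, 0.004, 1, -0.079, -0.002, 0.598, 0.005, -0.007, 0.004, 1, -0.079, -0.001, 0.598, 0.005, -0.007, 0.004, 1 ]
```

step_arm(moves=[-0.22,0,0.05,0,0,0,1,-0.14,0,0.2,0,0,0,1,-0.04,0,0.4,0,0,0,1])

```text
time: 26.67
tool_pos: [523.5, -133.6, 111.1]
tcp_rot: [-3.141, -0.003, 1.603]
contact_force: [0.1, -0.7, -0.9]
grip_width: 35.3
```

step_arm(moves=[0.02,0,0.5,0,0,0.03,1,0,0,0.5,0,0,0,1,-0.02,0,0.3,0,0,0,1])

```text
time: 26.92
tool_pos: [523.9, -133.4, 83.0]
tcp_rot: [3.141, -0.002, 1.601]
contact_force: [-0.9, -0.5, -1.7]
grip_width: 35.4
```

step_arm(moves=[0,-0.04,0.08,0,0,0,1,0,0,0.02,0,0,0,1,0,0,0,0,0,0,1])

```text
time: 27.17
tool_pos: [522.4, -133.2, 79.5]
tcp_rot: [-3.14, -0.003, 1.6]
contact_force: [-0.1, -0.9, -0.8]
grip_width: 35.0
```

step_arm(moves=[0,0,0,0,0,0,0,0,0,0,0,0,0,0,0,0,0,0,0,0,0,0,0,0,0,0,0,0])

```text
time: 27.5
tool_pos: [523.5, -133.7, 81.1]
tcp_rot: [3.14, -0.002, 1.6]
contact_force: [-0.4, 0.1, 0.7]
grip_width: 45.7
```

step_arm(moves=[0,0,-0.3,0,0,0,0,0,0,-0.6,0,0,0,0,0,0,-0.8,0,0,0,0,0.1,0,-0.8,0,0,0,-1,0.4,0,-0.8,0,0,0,-1,0.8,0,-0.7,0,0,0,-1])

```text
time: 28.0
tool_pos: [521.7, -109.2, 163.9]
tcp_rot: [-3.14, -0.003, 1.597]
contact_force: [0.7, -0.3, 0.3]
grip_width: 61.6
```

```bash
python3 -c "
from h import *
st();spares('wrist','w14',foot=20);spares('top','t14')"
```

```text
28.0 [ 521.7 -109.2  163.9] [-3.140e+00 -3.000e-03  1.597e+00] [ 0.7 -0.3  0.3] 61.6
wrist [299.6  64.4] [258  59  84  11] 820 2556 [552.  -15.7]
wrist [343.8 139.3] [317 115  54  51] 2164 2335 [588.  -65.6]
wrist [248.4 221.4] [226 197  45  50] 1803 1989 [ 520.2 -131.7]
wrist [338.3 213.4] [311 197  52  39] 1087 2118 [ 590.  -123.2]
wrist [250.5 297. ] [224 280  54  35] 1394 1894 [ 523.6 -200.1]
wrist [318.2 297. ] [308 280  27  32] 485 1936 [ 580.6 -198.5]
top [317.1 213.9] [310 207  16  15] 193 205 [588.7 -69.4]
top [293.4 227.6] [292 216   3  25] 54 200 [555. -14.]
top [116.  234.5] [108 227  17  16] 208 231 [527.2 399.2]
```

View pics/w14.png

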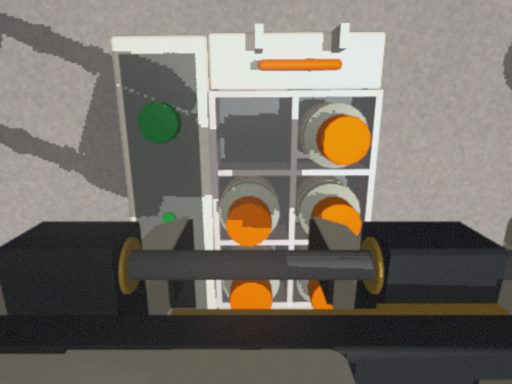

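step_arm(moves=[0.97,0,-0.4,0,0,0,-1,0.97,0.01,-0.1,0,0,0,-1,0.97,0.01,0,0,0,0,-1,0.97,0.01,0,0,0,0,-1,0.97,0.01,0,0,0,0,-1,0.97,0.01,0,0,0,0,-1,0.97,0.01,0,0,0,0,-1,0.97,0.01,0,0,0,0,-1])

```text
time: 28.77
tool_pos: [519.3, 47.4, 173.8]
tcp_rot: [3.14, 0.001, 1.596]
contact_force: [0.3, 0.2, 0.3]
grip_width: 91.7
```

step_arm(moves=[0.97,0.01,0,0,0,0,-1,0.97,0.01,0,0,0,0,-1,0.97,0.01,0,0,0,0,-1,0.97,0.01,0,0,0,0,-1,0.97,0.01,0,0,0,0,-1,0.97,0.01,0,0,0,0,-1,0.97,0.01,0,0,0,0,-1,0.97,0.01,0,0,0,0,-1])

```text
time: 29.43
tool_pos: [515.8, 206.5, 168.7]
tcp_rot: [-3.138, 0.004, 1.596]
contact_force: [0.6, -0.6, 0.0]
grip_width: 92.2
```

```bash
python3 -c "
from h import *
st();plan([528,375,130],1.598);spares('top','t15')"
```

```text
29.43 [515.8 206.5 168.7] [-3.138  0.004  1.596] [ 0.6 -0.6  0. ] 92.2
n 10 from [515.8 206.5 168.7] yaw 1.5962
[ 0.842, 0.083, 0.19, -0.006, 0.006, -0.003, -1, 0.842, 0.083, 0.19, -0.006, 0.006, -0.003, -1, 0.841, 0.083, 0.19, -0.006, 0.006, -0.003, -1, 0.841, 0.083, 0.191, -0.006, 0.006, -0.003, -1, 0.841, 0.083, 0.191, -0.006, 0.006, -0.003, -1, 0.841, 0.084, 0.192, -0.006, 0.006, -0.003, -1, 0.841, 0.084, 0.192, -0.006, 0.006, -0.003, -1, 0.841, 0.084, 0.192, -0.006, 0.006, -0.003, -1 ]
[ 0.841, 0.084, 0.193, -0.006, 0.006, -0.003, -1, 0.841, 0.084, 0.193, -0.006, 0.006, -0.003, -1 ]
top [317.1 213.9] [310 207  16  15] 193 205 [588.7 -69.4]
top [345.4 214.5] [338 207  16  16] 202 213 [ 589.4 -135.9]
top [373.4 214.4] [365 207  17  16] 208 220 [ 591.5 -202. ]
top [293.4 227.6] [292 216   3  25] 54 200 [555. -14.]
top [345.9 244.5] [338 237  17  16] 204 216 [ 519.2 -137.2]
top [374.8 243.8] [367 236  16  16] 208 224 [ 522.7 -204.9]
```

step_arm(moves=[0.92,0.09,0.1,0,0,0,-1,0.92,0.09,0.1,0,0,0,-1,0.92,0.09,0.1,0,0,0,-1,0.92,0.09,0.2,0,0,0,-1,0.92,0.09,0.3,0,0,0,-1,0.92,0.09,0.3,0,0,0,-1,0.8,0.05,0.3,0,0,0,-1,0.6,0,0.3,0,0,0,-1])

```text
time: 30.15
tool_pos: [525.0, 350.3, 129.0]
tcp_rot: [-3.136, 0.006, 1.598]
contact_force: [-0.5, -1.0, 1.2]
grip_width: 91.9
```

step_arm(moves=[0.3,0,0.2,0,0,0,-1])

```text
time: 30.23
tool_pos: [524.4, 357.3, 123.6]
tcp_rot: [-3.135, 0.006, 1.599]
contact_force: [-0.6, -0.5, -0.1]
grip_width: 91.8
```

```bash
python3 -c "
from h import *
st();spares('wrist','w16');spares('top','t16')
plan([528,399.2,58],1.598)"
```

```text
30.23 [524.4 357.3 123.6] [-3.135  0.006  1.599] [-0.6 -0.5 -0.1] 91.8
wrist [259.2 143.1] [232 116  55  55] 2335 2511 [528.3 399.3]
top [317.1 213.9] [310 207  16  15] 193 205 [588.7 -69.4]
top [345.4 214.5] [338 207  16  16] 202 213 [ 589.4 -135.9]
top [373.4 214.4] [365 207  17  16] 208 220 [ 591.4 -202. ]
top [293.4 227.7] [292 216   3  25] 53 200 [554.8 -14.1]
top [345.9 244.5] [338 237  17  16] 205 216 [ 519.2 -137.3]
top [374.8 243.8] [367 236  16  16] 208 224 [ 522.7 -204.9]
n 5 from [524.1 356.6 123.4] yaw 1.5993
[ 0.429, 0.057, 0.65, -0.022, 0.02, 0.004, -1, 0.428, 0.055, 0.651, -0.022, 0.02, 0.004, -1, 0.427, 0.054, 0.652, -0.022, 0.02, 0.004, -1, 0.426, 0.053, 0.652, -0.022, 0.02, 0.004, -1, 0.426, 0.052, 0.653, -0.022, 0.02, 0.004, -1 ]
```

step_arm(moves=[0.5,0.06,0.6,-0.02,0.02,0,-1,0.5,0.06,0.65,-0.02,0.02,0,-1,0.5,0.06,0.65,-0.02,0.02,0,-1,0.4,0.05,0.6,-0.02,0.02,0,-1,0.25,0.03,0.4,0,0,0,-1,0.1,0,0.15,0,0,0,1])

```text
time: 30.83
tool_pos: [529.3, 403.2, 56.7]
tcp_rot: [-3.141, 0.001, 1.596]
contact_force: [-0.3, 0.5, 0.4]
grip_width: 88.3
```

```bash
python3 -c "
from h import *
st();plan([528.3,399.3,57.5],1.598,n=1)"
```

```text
30.83 [529.3 403.2  56.7] [-3.141e+00  1.000e-03  1.596e+00] [-0.3  0.5  0.4] 88.3
n 1 from [529.3 403.2  56.7] yaw 1.5964
[ -0.192, -0.054, -0.042, -0.005, 0.015, -0.022, -1 ]
```

step_arm(moves=[-0.18,-0.05,-0.05,0,0,0,1,-0.08,0,0,0,0,0,1,0,0,0,0,0,0,1])

```text
time: 31.08
tool_pos: [527.3, 397.6, 55.4]
tcp_rot: [-3.138, 0.003, 1.598]
contact_force: [1.0, 0.1, -0.0]
grip_width: 70.0
```

step_arm(moves=[0.08,0,-0.08,0,0,0,1,0,0,0,0,0,0,1,0,0,0,0,0,0,1,0,0,0,0,0,0,1,0,0,0,0,0,0,1,0,0,0,0,0,0,1,0,0,0,0,0,0,1])

```text
time: 31.67
tool_pos: [528.9, 398.7, 60.4]
tcp_rot: [3.141, 0.001, 1.596]
contact_force: [-0.0, -0.4, -1.8]
grip_width: 35.2
```

step_arm(moves=[0,0,-0.6,0,0,0,1,0,0,-0.9,0,0,0,1,0,0,-0.95,0,0,0,1,-0.4,0,-0.9,0,0,0,1,-0.7,0,-0.7,0,0,0,1,-0.97,0,-0.6,0,0,0,1,-0.97,0,-0.5,0,0,0,1,-0.97,0,-0.3,0,0,0,1])

```text
time: 32.33
tool_pos: [528.6, 319.3, 176.2]
tcp_rot: [-3.139, 0.002, 1.602]
contact_force: [-0.2, 0.2, -1.1]
grip_width: 35.1
```

step_arm(moves=[-0.97,0,-0.1,0,0,0,1,-0.97,0,0,0,0,0,1,-0.97,0,0,0,0,0,1,-0.97,0,0,0,0,0,1,-0.97,0,0,0,0,0,1,-0.97,0,0,0,0,0,1,-0.97,0,0,0,0,0,1,-0.97,0,0,0,0,0,1])

```text
time: 33.0
tool_pos: [534.0, 157.5, 189.0]
tcp_rot: [3.134, -0.001, 1.603]
contact_force: [0.6, -1.0, -1.9]
grip_width: 35.2
```

```bash
python3 -c "
from h import *
st();plan([522,-67.2,165],1.598,g=1)"
```

```text
33.0 [534.  157.5 189. ] [ 3.134e+00 -1.000e-03  1.603e+00] [ 0.6 -1.  -1.9] 35.2
n 13 from [534.  157.5 189. ] yaw 1.6033
[ -0.862, -0.075, 0.091, 0.009, -0.001, 0.006, 1, -0.863, -0.075, 0.091, 0.009, -0.001, 0.006, 1, -0.863, -0.074, 0.091, 0.009, -0.001, 0.006, 1, -0.863, -0.074, 0.091, 0.009, -0.001, 0.006, 1, -0.863, -0.073, 0.091, 0.009, -0.001, 0.006, 1, -0.863, -0.073, 0.091, 0.009, -0.001, 0.006, 1, -0.863, -0.072, 0.091, 0.009, -0.001, 0.006, 1, -0.863, -0.072, 0.092, 0.009, -0.001, 0.006, 1 ]
[ -0.863, -0.072, 0.092, 0.009, -0.001, 0.006, 1, -0.863, -0.071, 0.092, 0.009, -0.001, 0.006, 1, -0.863, -0.071, 0.092, 0.009, -0.001, 0.006, 1, -0.863, -0.07, 0.092, 0.009, -0.001, 0.006, 1, -0.863, -0.07, 0.092, 0.009, -0.001, 0.006, 1 ]
```

step_arm(moves=[-0.95,-0.08,0.1,0.02,0,0,1,-0.95,-0.08,0.1,0.02,0,0,1,-0.95,-0.08,0.1,0.02,0,0,1,-0.95,-0.08,0.1,0.02,0,0,1,-0.95,-0.08,0.1,0,0,0,1,-0.95,-0.08,0.1,0,0,0,1,-0.95,-0.08,0.1,0,0,0,1,-0.95,-0.08,0.1,0,0,0,1])

```text
time: 33.67
tool_pos: [526.0, -2.4, 180.2]
tcp_rot: [3.132, -0.0, 1.604]
contact_force: [0.3, -0.8, -0.6]
grip_width: 35.3
```

step_arm(moves=[-0.95,-0.08,0.1,0,0,0,1,-0.8,-0.05,0.1,0,0,0,1,-0.55,-0.05,0.1,0,0,0,1,-0.3,0,0.1,0,0,0,1,-0.1,0,0.1,0,0,0,1])

```text
time: 34.08
tool_pos: [524.2, -62.3, 173.5]
tcp_rot: [3.128, 0.001, 1.6]
contact_force: [-0.9, 0.4, -1.1]
grip_width: 35.3
```

```bash
python3 -c "
from h import *
st();plan([522,-67.2,120],1.598,g=1)"
```

```text
34.08 [524.2 -62.3 173.5] [3.128e+00 1.000e-03 1.600e+00] [-0.9  0.4 -1.1] 35.3
n 3 from [524.2 -62.3 173.5] yaw 1.6004
[ -0.079, -0.052, 0.891, 0.065, 0.006, 0.012, 1, -0.08, -0.048, 0.891, 0.065, 0.006, 0.012, 1, -0.08, -0.043, 0.892, 0.065, 0.006, 0.012, 1 ]
```

step_arm(moves=[-0.08,-0.05,0.5,0.06,0,0.01,1,-0.06,-0.05,0.7,0.06,0,0.01,1,-0.04,-0.03,0.7,0.06,0,0,1,0,0,0.4,0,0,0,1])

```text
time: 34.42
tool_pos: [523.3, -64.8, 126.5]
tcp_rot: [3.137, 0.002, 1.6]
contact_force: [-0.4, -0.6, -1.8]
grip_width: 35.1
```

```bash
python3 -c "
from h import *
st();plan([522,-67.2,90],1.598,g=1)"
```

```text
34.42 [523.3 -64.8 126.5] [3.137e+00 2.000e-03 1.600e+00] [-0.4 -0.6 -1.8] 35.1
n 3 from [523.3 -64.8 126.5] yaw 1.5999
[ -0.039, -0.025, 0.608, 0.022, 0.008, 0.009, 1, -0.039, -0.024, 0.608, 0.022, 0.008, 0.009, 1, -0.04, -0.023, 0.608, 0.022, 0.008, 0.009, 1 ]
```

step_arm(moves=[-0.1,-0.05,0.3,0.02,0,0,1,-0.07,-0.03,0.5,0.02,0,0,1,-0.03,0,0.5,0,0,0,1])

```text
time: 34.67
tool_pos: [521.7, -67.3, 98.1]
tcp_rot: [3.141, 0.001, 1.602]
contact_force: [-0.4, 1.3, -0.6]
grip_width: 35.2
```

step_arm(moves=[0,0,0.35,0,0,0,1,-0.02,0.02,0.2,0,0,0,1,0,0,0.05,0,0,0,1])

```text
time: 34.92
tool_pos: [521.1, -67.0, 82.9]
tcp_rot: [-3.139, -0.0, 1.603]
contact_force: [0.1, -0.2, -1.1]
grip_width: 35.0
```

step_arm(moves=[0,0.04,0.08,0,0,0,1,0,0,0,0,0,0,1])

```text
time: 35.08
tool_pos: [522.1, -66.8, 81.1]
tcp_rot: [-3.139, -0.0, 1.603]
contact_force: [-0.1, -0.0, -0.9]
grip_width: 35.7
```

step_arm(moves=[0,0,0.02,0,0,0,0,0,0,0,0,0,0,0,0,0,0,0,0,0,0,0,0,0,0,0,0,0])

```text
time: 35.42
tool_pos: [523.7, -67.2, 82.6]
tcp_rot: [3.14, 0.001, 1.603]
contact_force: [1.1, 0.1, 0.0]
grip_width: 45.9
```

step_arm(moves=[0,0,-0.3,0,0,0,0,0,0,-0.6,0,0,0,0,0,0,-0.8,0,0,0,0,0,0,-0.9,0,0,0,0,0,0,-0.9,0,0,0,0,0,-0.2,-0.9,0,0,0,1,0,-0.6,-0.9,0,0,0,1,0,-0.8,-0.5,0,0,0,1])

```text
time: 36.08
tool_pos: [491.8, -68.1, 205.5]
tcp_rot: [3.14, 0.001, 1.604]
contact_force: [-0.6, -0.3, -0.4]
grip_width: 30.5
```

step_arm(moves=[0,-0.9,-0.5,0,0,0,1,0,-0.9,0,0,0,0,1,0,-0.5,0,0,0,0,1])

```text
time: 36.33
tool_pos: [444.8, -70.0, 220.6]
tcp_rot: [3.132, 0.004, 1.604]
contact_force: [1.0, 0.3, -0.1]
grip_width: 11.0
```

```bash
python3 -c "
from h import *
st();look('wrist','w17');C,im=look('top','t17');C,s=look('side','s17')
for n,i,foot in (('top',im,20),('side',s,20)):
  for b,c in caps(i): print(n,c.round(1),b[4],capxy(cam(n),c,foot)[0].round(1))
cv2.imwrite('pics/s17z.png',cv2.resize(s[170:360,170:430],None,fx=3,fy=3,interpolation=cv2.INTER_CUBIC)[:,:,::-1])
cv2.imwrite('pics/t17z.png',cv2.resize(im[185:305,270:490],None,fx=3.6,fy=3.6,interpolation=cv2.INTER_CUBIC)[:,:,::-1])
"
```

```text
36.33 [444.8 -70.  220.6] [3.132 0.004 1.604] [ 1.   0.3 -0.1] 11.0
top [317.2 213.9] 194 [586.8 -66.8]
top [345.4 214.5] 201 [ 587.5 -132.1]
top [373.4 214.4] 208 [ 589.6 -196.9]
top [293.4 227.8] 55 [553.4 -12.5]
top [374.8 243.8] 208 [ 522.1 -199.8]
top [313.3 244.3] 72 [516.8 -58.6]
side [246.3 218.5] 68 [545.5 -20.9]
side [275.7 220.8] 249 [588.1 -63.1]
side [250.6 234.8] 271 [521.8 -64.2]
side [298.2 238. ] 286 [ 589.  -127.9]
side [272.  254.1] 308 [ 520.2 -129.5]
side [321.2 256.1] 236 [ 589.  -189.7]
side [298.4 274.6] 350 [ 523.8 -196.6]
```

View pics/s17z.png

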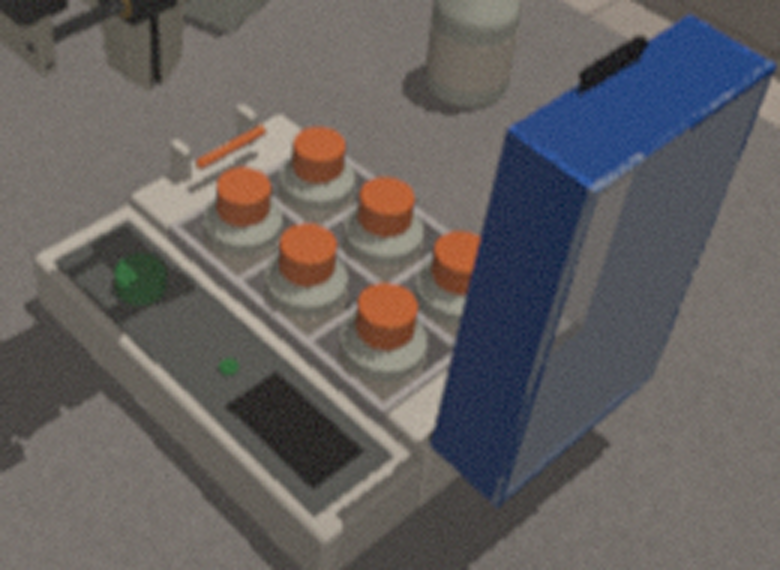

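View pics/t17z.png

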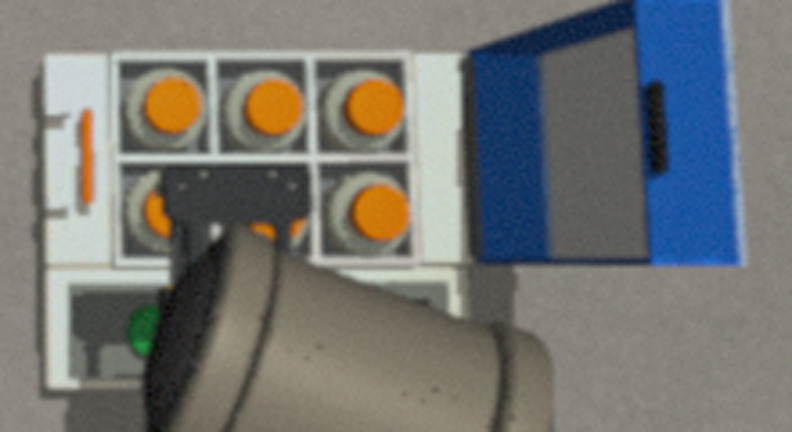

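View pics/w17.png

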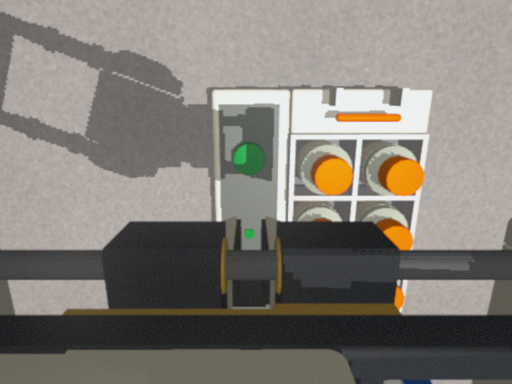

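```bash
python3 -c "
from h import *
S=np.array([(435,450),(497,500),(512,132),(590,190),(775,68),(690,17)])/3+170-.33
SL=[(-70,0,0),(-70,0,50),(-70,240,0),(-70,240,50),(70,240,50),(70,240,0)]
T=np.array([(745,263),(650,262),(475,262),(472,50)])/3.6+[270,185]-.36
TL=[(-70,240,50),(-70,240,0),(-70,0,0),(70,0,0)]
def pts(L,p):
  yh,th,x0=p; c,s=np.cos(.028),np.sin(.028)
  out=[]
  for x,y,z in L:
    ly=-yh+y*np.cos(th)-z*np.sin(th);lz=60+y*np.sin(th)+z*np.cos(th);x=x+x0
    out.append((557.2+c*x-s*ly,-130.8+s*x+c*ly,lz))
  return np.array(out)
f=lambda p:np.r_[(proj(cam('side'),pts(SL,p))-S).ravel(),(proj(cam('top'),pts(TL,p))-T).ravel()]
s=least_squares(f,[130,1.7,0]);print(s.x,s.fun.round(1));p=s.x
print('hinge',pts([(0,0,0)],p),'210 outer',pts([(0,210,50),(0,240,50)],p),'shut',pts([(0,210,50),(0,240,50)],[p[0],0,p[2]]))
o=get_obs()
"
```

```text
[135.98360446   1.62367417   1.69383718] [-1.1 -1.1  0.8  3.  -1.8 -1.1  2.   0.7  1.1 -0.8  0.4 -0.8 -0.4  0.4
 -0.6  0.7  0.   0.1 -1.6 -0.5]
hinge [[ 562.70021667 -266.68288112   60.        ]] 210 outer [[ 564.40881344 -327.68824657  267.06382128]
 [ 564.45320433 -329.27322116  297.02189006]] shut [[556.82098496 -56.76519574 110.        ]
 [555.98109471 -26.77695498 110.        ]]
```

```bash
python3 -c "
from h import *
C=cam('wrist')
import cv2
im=cv2.imread('pics/w17.png')[:,:,::-1]
st()
plan([430,-370,265],1.598,g=1,maxs=.97)"
```

```text
36.48 [446.3 -70.1 220.1] [3.132 0.004 1.604] [ 0.6 -0.3 -0.1] 1.4
n 16 from [446.3 -70.1 220.1] yaw 1.6035
[ -0.935, -0.08, -0.137, 0.009, 0.003, 0.005, 1, -0.935, -0.08, -0.138, 0.009, 0.003, 0.005, 1, -0.935, -0.08, -0.138, 0.009, 0.003, 0.005, 1, -0.935, -0.079, -0.138, 0.009, 0.003, 0.005, 1, -0.935, -0.079, -0.138, 0.009, 0.003, 0.005, 1, -0.935, -0.079, -0.138, 0.009, 0.003, 0.005, 1, -0.935, -0.079, -0.138, 0.009, 0.003, 0.005, 1, -0.935, -0.079, -0.139, 0.009, 0.003, 0.005, 1 ]
[ -0.935, -0.078, -0.139, 0.009, 0.003, 0.005, 1, -0.935, -0.078, -0.139, 0.009, 0.003, 0.005, 1, -0.935, -0.078, -0.139, 0.009, 0.003, 0.005, 1, -0.935, -0.078, -0.139, 0.009, 0.003, 0.005, 1, -0.935, -0.077, -0.139, 0.009, 0.003, 0.005, 1, -0.935, -0.077, -0.14, 0.009, 0.003, 0.005, 1, -0.935, -0.077, -0.14, 0.009, 0.003, 0.005, 1, -0.935, -0.077, -0.14, 0.009, 0.003, 0.005, 1 ]
```

step_arm(moves=[-0.6,-0.12,-0.5,0.01,0,0,1,-0.93,-0.12,-0.5,0.01,0,0,1,-0.93,-0.12,-0.5,0.01,0,0,1,-0.93,-0.12,-0.5,0.01,0,0,1,-0.93,-0.12,-0.4,0.01,0,0,1,-0.93,-0.12,-0.2,0.01,0,0,1,-0.93,-0.12,0,0.01,0,0,1,-0.93,-0.1,0,0,0,0,1])

```text
time: 37.15
tool_pos: [438.2, -217.0, 272.4]
tcp_rot: [3.137, 0.001, 1.61]
contact_force: [-0.2, 0.4, 0.6]
grip_width: 0.3
```

step_arm(moves=[-0.93,-0.05,0,0,0,0,1,-0.93,-0.05,0,0,0,0,1,-0.93,0,0,0,0,0,1,-0.93,0,0,0,0,0,1,-0.93,0,0,0,0,0,1,-0.93,0,0,0,0,0,1,-0.93,0,0,0,0,0,1,-0.6,0,0,0,0,0,1])

```text
time: 37.82
tool_pos: [447.9, -371.0, 267.1]
tcp_rot: [3.139, -0.002, 1.609]
contact_force: [0.1, -0.1, 0.3]
grip_width: 0.5
```

```bash
python3 -c "
from h import *
st();plan([564,-370,262],1.598,g=1,maxs=.97)"
```

```text
37.82 [ 447.9 -371.   267.1] [ 3.139e+00 -2.000e-03  1.609e+00] [ 0.1 -0.1  0.3] 0.5
n 6 from [ 447.9 -371.   267.1] yaw 1.6089
[ -0.028, 0.967, 0.045, 0.006, -0.005, 0.026, 1, -0.027, 0.967, 0.045, 0.006, -0.005, 0.026, 1, -0.025, 0.967, 0.044, 0.006, -0.005, 0.026, 1, -0.023, 0.967, 0.044, 0.006, -0.005, 0.026, 1, -0.021, 0.968, 0.044, 0.006, -0.005, 0.026, 1, -0.019, 0.968, 0.043, 0.006, -0.005, 0.026, 1 ]
```

step_arm(moves=[0,0.6,0,0,0,0.03,1,0,0.9,0,0,0,0.03,1,0,0.95,0,0,0,0.03,1,0,0.95,0,0,0,0.03,1,0,0.95,0,0,0,0,1,0,0.8,0,0,0,0,1,0,0.4,0,0,0,0,1,0,0.1,0,0,0,0,1])

```text
time: 38.48
tool_pos: [570.7, -374.7, 257.1]
tcp_rot: [-3.139, -0.007, 1.594]
contact_force: [0.2, 0.4, -0.5]
grip_width: 0.7
```

```bash
python3 -c "
from h import *
st();C,im=look('side','s18');C,im=look('top','t18');C,im=look('wrist','w18')"
```

```text
38.48 [ 570.7 -374.7  257.1] [-3.139 -0.007  1.594] [ 0.2  0.4 -0.5] 0.7
```

View pics/s18.png

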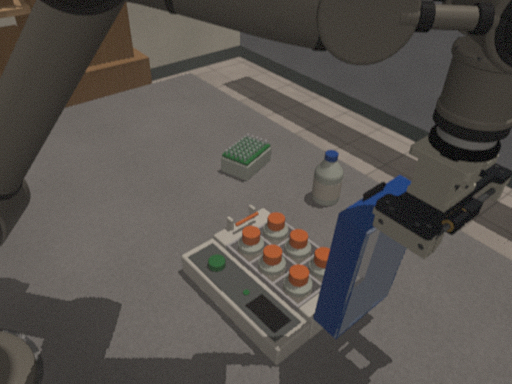

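View pics/w18.png

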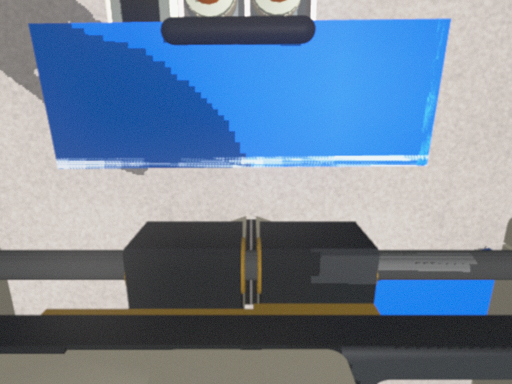

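```bash
python3 -c "
import numpy as np
for th in np.arange(1.6,-0.01,-0.1):
  print(round(th,1),'y',round(-266.7+210*np.cos(th)-50*np.sin(th)-9.5,1),'z',round(60+210*np.sin(th)+50*np.cos(th),1), 'edge',round(-266.7+240*np.cos(th)-50*np.sin(th),1),round(60+240*np.sin(th)+50*np.cos(th),1))
"
```

```text
1.6 y -332.3 z 268.5 edge -323.7 298.4
1.5 y -311.2 z 273.0 edge -299.6 302.9
1.4 y -289.8 z 275.4 edge -275.2 305.0
1.3 y -268.2 z 275.7 edge -250.7 304.6
1.2 y -246.7 z 273.8 edge -226.3 301.8
1.1 y -225.5 z 269.8 edge -202.4 296.6
1.0 y -204.8 z 263.7 edge -179.1 289.0
0.9 y -184.8 z 255.6 edge -156.7 279.1
0.8 y -165.8 z 245.5 edge -135.4 267.0
0.7 y -147.8 z 233.5 edge -115.3 252.9
0.6 y -131.1 z 219.8 edge -96.9 236.8
0.5 y -115.9 z 204.6 edge -80.1 218.9
0.4 y -102.2 z 187.8 edge -65.1 199.5
0.3 y -90.4 z 169.8 edge -52.2 178.7
0.2 y -80.3 z 150.7 edge -41.4 156.7
0.1 y -72.2 z 130.7 edge -32.9 133.7
-0.0 y -66.2 z 110.0 edge -26.7 110.0
```

step_arm(moves=[0.5,-0.1,-0.2,0,0,0,1,0.7,-0.1,-0.2,0,0,0,1,0.4,0,-0.1,0,0,0,1,0.3,0,0,0,0,0,1])

```text
time: 38.97
tool_pos: [561.3, -336.7, 269.0]
tcp_rot: [-3.138, -0.006, 1.589]
contact_force: [0.5, -2.2, 0.7]
grip_width: 0.7
```

step_arm(moves=[0.6,0.05,-0.05,0,0,0,1,0.7,0,-0.08,0,0,0,1,0.7,0,-0.08,0,0,0,1,0.7,0,-0.05,0,0,0,1,0.7,0,0,0,0,0,1])

```text
time: 39.38
tool_pos: [559.8, -265.0, 277.0]
tcp_rot: [-3.141, -0.002, 1.586]
contact_force: [0.8, -1.5, -0.5]
grip_width: 0.5
```

step_arm(moves=[0.75,0.05,0.05,0,0,0,1,0.75,0.05,0.12,0,0,0,1,0.75,0.03,0.18,0,0,0,1,0.75,0,0.25,0,0,0,1])

```text
time: 39.72
tool_pos: [561.0, -197.3, 265.1]
tcp_rot: [-3.14, -0.002, 1.587]
contact_force: [-0.0, -2.0, -0.6]
grip_width: 0.7
```

step_arm(moves=[0.65,0,0.45,0,0,0,1,0.6,0,0.5,0,0,0,1,0.55,0,0.55,0,0,0,1,0.5,0,0.6,0,0,0,1])

```text
time: 40.05
tool_pos: [560.8, -141.4, 223.4]
tcp_rot: [3.139, -0.004, 1.591]
contact_force: [0.4, -0.9, 1.3]
grip_width: 0.5
```

step_arm(moves=[0.6,0,0.6,0.02,0,0,1,0.6,0,0.6,0.02,0,0,1,0.55,0,0.65,0,0,0,1,0.45,0,0.7,0,0,0,1])

```text
time: 40.38
tool_pos: [559.2, -88.1, 170.5]
tcp_rot: [3.14, -0.006, 1.593]
contact_force: [0.5, 0.1, 0.7]
grip_width: 0.3
```

step_arm(moves=[0.3,0,0.7,0,0,0,1,0.2,0,0.6,0,0,0,1,0.1,0,0.4,0,0,0,1])

```text
time: 40.63
tool_pos: [557.1, -68.3, 133.3]
tcp_rot: [-3.14, -0.01, 1.597]
contact_force: [0.4, 0.2, 1.3]
grip_width: 0.4
```

```bash
python3 -c "
from h import *
st();C,s=look('side','s19')
cv2.imwrite('pics/s19z.png',cv2.resize(s[120:340,150:410],None,fx=2.6,fy=2.6,interpolation=cv2.INTER_CUBIC)[:,:,::-1])"
```

```text
40.63 [557.1 -68.3 133.3] [-3.14  -0.01   1.597] [0.4 0.2 1.3] 0.4
```

View pics/s19z.png

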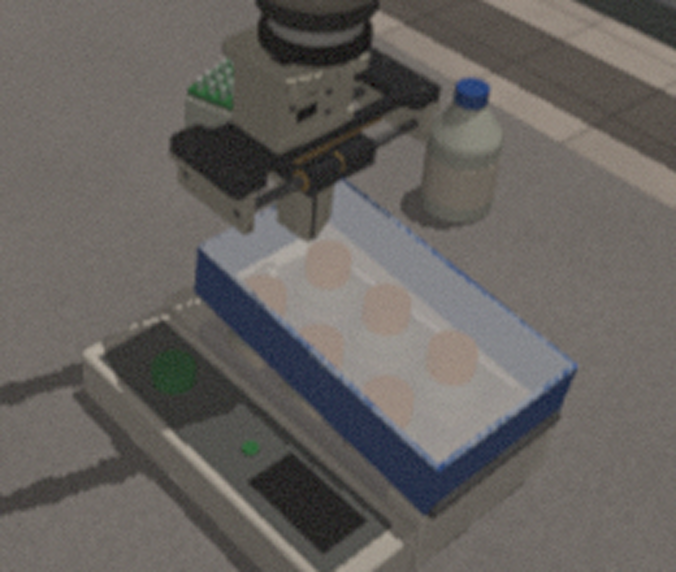

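step_arm(moves=[0.05,0.02,0.2,0,0.03,0,1,0.05,0,0.3,0,0.03,0,1,0.05,0,0.3,0,0.03,0,1])

```text
time: 40.93
tool_pos: [556.8, -62.9, 117.0]
tcp_rot: [-3.139, -0.018, 1.599]
contact_force: [-4.1, 1.6, 4.4]
grip_width: 0.4
```

step_arm(moves=[0.05,0,0.25,0,0.03,0,1])

```text
time: 41.02
tool_pos: [556.9, -61.6, 112.1]
tcp_rot: [-3.14, -0.02, 1.598]
contact_force: [0.1, -1.0, 0.1]
grip_width: 0.0
```

step_arm(moves=[0,0,0.1,0,-0.1,0,1,0,0,0.1,0,-0.1,0,1])

```text
time: 41.18
tool_pos: [557.0, -61.6, 109.8]
tcp_rot: [-3.141, -0.006, 1.597]
contact_force: [-10.3, 3.1, 29.8]
grip_width: -0.1
```

step_arm(moves=[0,0,0.15,0,0,0,1])

```text
time: 41.27
tool_pos: [557.1, -61.6, 109.8]
tcp_rot: [3.141, -0.005, 1.597]
contact_force: [-11.8, 3.5, 31.2]
grip_width: 0.2
```

step_arm(moves=[0,0,-0.2,0,0,0,1,0,0,-0.4,0,0,0,1,0,-0.2,-0.6,0,0,0,1,0,-0.5,-0.8,0,0,0,1,0,-0.8,-0.8,0,0,0,1,0,-0.8,-0.5,0,0,0,1,0,-0.8,0,0,0,0,1,0,-0.5,0,0,0,0,1])

```text
time: 41.93
tool_pos: [484.7, -65.3, 183.7]
tcp_rot: [3.133, -0.001, 1.596]
contact_force: [-0.4, -0.5, 0.3]
grip_width: 0.7
```

```bash
python3 -c "
from h import *
st();C,s=look('side','s20');C,t=look('top','t20');look('wrist','w20')
cv2.imwrite('pics/s20z.png',cv2.resize(s[160:360,150:430],None,fx=2.8,fy=2.8,interpolation=cv2.INTER_CUBIC)[:,:,::-1])
cv2.imwrite('pics/t20z.png',cv2.resize(t[185:305,260:480],None,fx=3.6,fy=3.6,interpolation=cv2.INTER_CUBIC)[:,:,::-1])"
```

```text
41.93 [484.7 -65.3 183.7] [ 3.133e+00 -1.000e-03  1.596e+00] [-0.4 -0.5  0.3] 0.7
```

View pics/s20z.png

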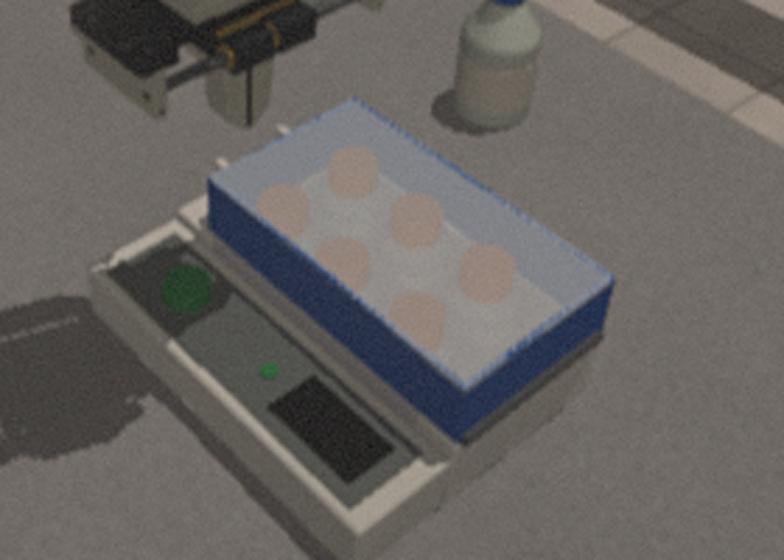

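View pics/t20z.png

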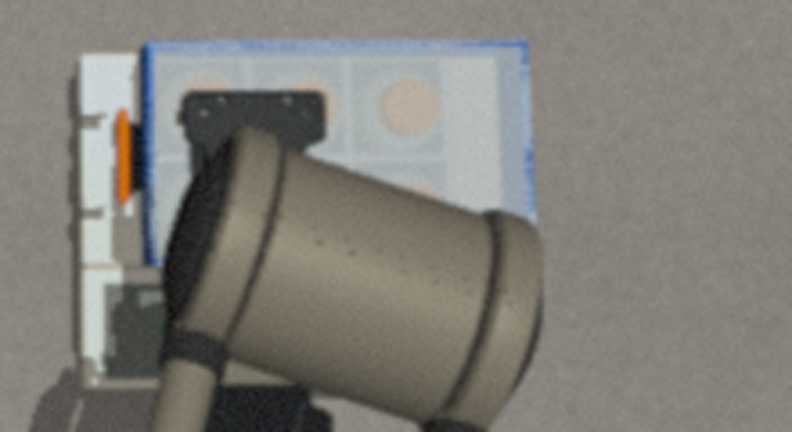

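View pics/w20.png

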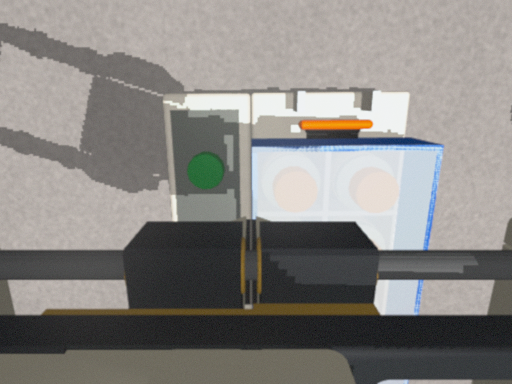

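```bash
python3 -c "
from h import *
C=cam('side')
uv=np.array([(208,178),(355,98),(613,278),(465,387)])/2.8+[150,160]-.3
SL=[(-70,240,50),(70,240,50),(70,0,50),(-70,0,50)]
def pts(L,p):
  th,yh,x0=p; c,s=np.cos(.028),np.sin(.028)
  return np.array([(557.2+c*(x+x0)-s*ly,-130.8+s*(x+x0)+c*ly,lz) for x,y,z in L for ly,lz in [(-yh+y*np.cos(th)-z*np.sin(th),60+y*np.sin(th)+z*np.cos(th))]])
s=least_squares(lambda p:(proj(C,pts(SL,p))-uv).ravel(),[0,136,0]);print(s.x,s.fun.round(1))
def green(im):
  h=cv2.cvtColor(im,cv2.COLOR_RGB2HSV);m=((abs(h[...,0].astype(int)-65)<15)&(h[...,1]>120)&(h[...,2]>30)).astype(np.uint8)
  n,l,s,c=cv2.connectedComponentsWithStats(m);return [(s[i],c[i].round(1)) for i in range(1,n) if s[i,4]>60]
im=cv2.imread('pics/w20.png')[:,:,::-1];Cw=cam('wrist')
for b,c in green(im): print(b,c,back(Cw,c,58))
im=cv2.imread('pics/side0.png')[:,:,::-1]
for b,c in green(im): print(b,c,back(C,c,58))
im=cv2.imread('pics/top0.png')[:,:,::-1]
for b,c in green(im): print(b,c,back(cam('top'),c,58))
st()
"
```

```text
[-9.33629446e-03  1.33934270e+02  8.78253252e-01] [-0.3 -0.2  0.1  0.2  0.8 -0.7 -0.6  0.5]
[188 153  36  36 977] [204.9 170.6] [[445.1851177  -58.44499632  58.        ]]
[175 123  43  51 833] [196.2 149. ] [[737.82492665 222.70769926  58.        ]]
[305 270  14  14 151] [311.8 276.7] [[442.67668795 -59.55955012  58.        ]]
42.08 [485.8 -65.4 183.1] [ 3.133e+00 -1.000e-03  1.595e+00] [-0.5 -0.8 -0.3] 0.5
```

```bash
python3 -c "
from h import *
plan([445,-58.5,150],3.17-2*np.pi,g=1)"
```

```text
n 24 from [485.8 -65.4 183.1] yaw 1.5952
[ 0.016, -0.085, 0.068, 0.004, 0.003, -0.94, 1, 0.022, -0.084, 0.068, 0.004, 0.003, -0.94, 1, 0.027, -0.082, 0.068, 0.004, 0.003, -0.94, 1, 0.033, -0.08, 0.068, 0.004, 0.003, -0.94, 1, 0.038, -0.078, 0.069, 0.004, 0.003, -0.94, 1, 0.043, -0.075, 0.069, 0.004, 0.003, -0.94, 1, 0.048, -0.072, 0.069, 0.004, 0.003, -0.94, 1, 0.052, -0.069, 0.069, 0.004, 0.003, -0.94, 1 ]
[ 0.057, -0.065, 0.069, 0.004, 0.003, -0.94, 1, 0.061, -0.062, 0.069, 0.004, 0.003, -0.94, 1, 0.065, -0.057, 0.069, 0.004, 0.003, -0.94, 1, 0.068, -0.053, 0.069, 0.004, 0.003, -0.94, 1, 0.072, -0.048, 0.069, 0.004, 0.003, -0.94, 1, 0.075, -0.044, 0.069, 0.004, 0.003, -0.94, 1, 0.077, -0.039, 0.069, 0.004, 0.003, -0.94, 1, 0.08, -0.033, 0.069, 0.004, 0.003, -0.94, 1 ]
[ 0.082, -0.028, 0.069, 0.004, 0.003, -0.94, 1, 0.083, -0.023, 0.069, 0.004, 0.003, -0.94, 1, 0.085, -0.017, 0.069, 0.004, 0.003, -0.94, 1, 0.086, -0.012, 0.069, 0.004, 0.003, -0.94, 1, 0.086, -0.006, 0.069, 0.004, 0.003, -0.94, 1, 0.086, 0, 0.069, 0.004, 0.003, -0.94, 1, 0.086, 0.005, 0.069, 0.004, 0.003, -0.94, 1, 0.086, 0.011, 0.069, 0.004, 0.003, -0.94, 1 ]
```

step_arm(moves=[0.02,-0.2,0,0.01,0,-0.94,1,0.05,-0.3,0,0.01,0,-0.94,1,0.1,-0.3,0,0.01,0,-0.94,1,0.12,-0.3,0,0,0,-0.94,1,0.15,-0.25,0,0,0,-0.94,1,0.15,-0.2,0,0,0,-0.94,1,0.1,-0.15,0,0,0,-0.94,1,0.1,-0.1,0,0,0,-0.94,1])

```text
time: 42.75
tool_pos: [451.7, -59.2, 180.6]
tcp_rot: [3.135, 0.002, 2.142]
contact_force: [-0.7, 0.2, 0.1]
grip_width: 0.3
```

step_arm(moves=[0,0,0,0,0,-0.94,1,0,0,0,0,0,-0.94,1,0,0,0,0,0,-0.94,1,0,0,0,0,0,-0.94,1,0,0,0,0,0,-0.94,1,0,0,0,0,0,-0.94,1,0,0,0,0,0,-0.94,1,0,0,0,0,0,-0.94,1])

```text
time: 43.42
tool_pos: [458.0, -59.6, 177.6]
tcp_rot: [3.137, 0.002, 2.694]
contact_force: [-0.4, -0.0, -0.5]
grip_width: 0.2
```

```bash
python3 -c "
from h import *
st();plan([445,-58.5,130],3.17-2*np.pi,g=1)"
```

```text
43.42 [458.  -59.6 177.6] [3.137e+00 2.000e-03 2.694e+00] [-0.4 -0.  -0.5] 0.2
n 8 from [458.  -59.6 177.6] yaw 2.6942
[ 0.077, -0.03, 0.297, 0.008, 0.006, -0.852, 1, 0.078, -0.025, 0.297, 0.008, 0.006, -0.852, 1, 0.08, -0.021, 0.297, 0.008, 0.006, -0.852, 1, 0.08, -0.016, 0.297, 0.008, 0.006, -0.852, 1, 0.081, -0.011, 0.297, 0.008, 0.006, -0.852, 1, 0.082, -0.006, 0.297, 0.008, 0.006, -0.852, 1, 0.082, -0.001, 0.297, 0.008, 0.006, -0.852, 1, 0.081, 0.004, 0.297, 0.008, 0.006, -0.852, 1 ]
```

step_arm(moves=[0.1,-0.03,0.3,0.01,0.01,-0.86,1,0.1,-0.03,0.3,0.01,0.01,-0.86,1,0.1,-0.02,0.3,0.01,0.01,-0.86,1,0.1,-0.02,0.3,0.01,0,-0.86,1,0.1,-0.01,0.3,0.01,0,-0.86,1,0.1,0,0.3,0,0,-0.86,1,0.08,0,0.3,0,0,-0.8,1,0.05,0,0.1,0,0,-0.3,1])

```text
time: 44.08
tool_pos: [450.6, -59.0, 129.2]
tcp_rot: [3.14, 0.002, -3.127]
contact_force: [-0.2, 0.3, 0.3]
grip_width: 0.5
```

step_arm(moves=[0,0,0,0,0,0,1,0,0,0,0,0,0,1])

```text
time: 44.25
tool_pos: [451.3, -59.0, 128.3]
tcp_rot: [3.14, 0.0, -3.128]
contact_force: [-0.4, 0.2, 0.3]
grip_width: 0.8
```

```bash
python3 -c "
from h import *
st();plan([445,-58.5,66],3.17-2*np.pi,g=1);look('wrist','w21')"
```

```text
44.25 [451.3 -59.  128.3] [ 3.14   0.    -3.128] [-0.4  0.2  0.3] 0.8
n 4 from [451.3 -59.  128.3] yaw -3.1285
[ 0.079, 0.006, 0.779, 0.007, 0.001, -0.055, 1, 0.079, 0.007, 0.779, 0.007, 0.001, -0.055, 1, 0.079, 0.007, 0.779, 0.007, 0.001, -0.055, 1, 0.079, 0.008, 0.779, 0.007, 0.001, -0.055, 1 ]
```

View pics/w21.png

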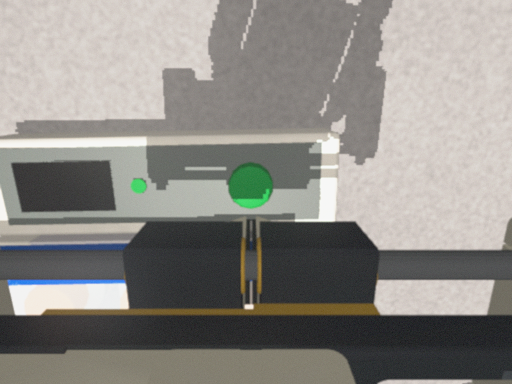

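```bash
python3 -c "
from h import *
print(back(cam('wrist'),[(250.5,186)],58))"
```

```text
[[442.85459108 -59.27294539  58.        ]]
```

step_arm(moves=[0.1,0,0.5,0,0,-0.05,1,0.1,0.01,0.7,0,0,-0.05,1,0.1,0.01,0.6,0,0,-0.05,1,0.05,0,0.4,0,0,0,1])

```text
time: 44.63
tool_pos: [448.3, -59.7, 86.0]
tcp_rot: [-3.141, 0.009, -3.122]
contact_force: [0.4, -0.6, 0.2]
grip_width: 0.7
```

```bash
python3 -c "
from h import *
plan([444,-58.8,66],3.17-2*np.pi,g=1,n=2)"
```

```text
n 2 from [448.3 -59.7  86. ] yaw -3.122
[ 0.111, 0.024, 0.5, -0.007, 0.065, -0.063, 1, 0.109, 0.025, 0.5, -0.007, 0.065, -0.063, 1 ]
```

step_arm(moves=[0.15,0.02,0.3,0,0,0,1,0.1,0.02,0.3,0,0,0,1,0,0,0.1,0,0,0,1,0,0,0,0,0,0,1])

```text
time: 44.97
tool_pos: [443.2, -59.0, 70.4]
tcp_rot: [-3.141, 0.008, -3.124]
contact_force: [0.3, 1.1, 0.4]
grip_width: 0.2
```

step_arm(moves=[-0.02,0,0.12,0,0.08,0,1,0,0,0.1,0,0.05,0,1,0,0,0.05,0,0,0,1])

```text
time: 45.22
tool_pos: [444.6, -59.3, 65.6]
tcp_rot: [-3.14, 0.001, -3.125]
contact_force: [0.6, 0.4, -0.0]
grip_width: 0.8
```

step_arm(moves=[0,0,0.02,0,0,0,1])

```text
time: 45.3
tool_pos: [444.9, -59.3, 65.3]
tcp_rot: [-3.14, 0.001, -3.125]
contact_force: [-0.0, 0.1, 1.1]
grip_width: 0.4
```

step_arm(moves=[0,0,0.08,0,0,0,1,0,0,0.08,0,0,0,1])

```text
time: 45.47
tool_pos: [445.3, -59.4, 62.2]
tcp_rot: [-3.14, 0.002, -3.125]
contact_force: [0.6, -0.3, 0.5]
grip_width: 0.2
```

step_arm(moves=[0,0,0.08,0,0,0,1])

```text
time: 45.55
tool_pos: [445.4, -59.4, 60.6]
tcp_rot: [-3.14, 0.002, -3.125]
contact_force: [0.0, -0.2, -0.9]
grip_width: 0.6
```

step_arm(moves=[0,0,0.04,0,0,0,1])

```text
time: 45.63
tool_pos: [445.4, -59.4, 59.7]
tcp_rot: [-3.14, 0.002, -3.125]
contact_force: [-0.2, -0.3, 1.9]
grip_width: 0.3
```

step_arm(moves=[0,0,0.04,0,0,0,1])

```text
time: 45.72
tool_pos: [445.4, -59.4, 58.9]
tcp_rot: [-3.14, 0.002, -3.125]
contact_force: [-1.6, 0.6, 6.0]
grip_width: 0.0
```

step_arm(moves=[0,0,0.05,0,0,0,1])

```text
time: 45.8
tool_pos: [445.5, -59.4, 58.2]
tcp_rot: [-3.14, 0.002, -3.124]
contact_force: [-1.7, 0.6, 6.1]
grip_width: 0.5
```

step_arm(moves=[0,0,0.05,0,0,0,1])

```text
time: 45.88
tool_pos: [445.5, -59.4, 57.5]
tcp_rot: [-3.14, 0.003, -3.125]
contact_force: [-1.1, 0.9, 6.9]
grip_width: -0.1
```

step_arm(moves=[0,0,0.05,0,0,0,1])

```text
time: 45.97
tool_pos: [445.5, -59.4, 56.8]
tcp_rot: [-3.139, 0.003, -3.124]
contact_force: [-0.7, 0.2, 3.8]
grip_width: 0.6
```

step_arm(moves=[0,0,0.04,0,0,0,1])

```text
time: 46.05
tool_pos: [445.4, -59.4, 56.3]
tcp_rot: [-3.139, 0.003, -3.124]
contact_force: [-1.0, 0.1, 4.6]
grip_width: 0.2
```

step_arm(moves=[0,0,0.045,0,0,0,1])

```text
time: 46.13
tool_pos: [445.5, -59.4, 55.6]
tcp_rot: [-3.139, 0.003, -3.124]
contact_force: [-1.4, 0.6, 4.3]
grip_width: 0.9
```

step_arm(moves=[0,0,0.025,0,0,0,1])

```text
time: 46.22
tool_pos: [445.4, -59.4, 55.1]
tcp_rot: [-3.139, 0.003, -3.124]
contact_force: [-0.8, -0.0, 3.6]
grip_width: 0.6
```

step_arm(moves=[0,0,-0.15,0,0,0,1,0,0,-0.3,0,0,0,1,0,0,-0.5,0,0,0,1,0,0,-0.8,0,0,0,1,0,0,-0.8,0,0,0,1,0,0,-0.8,0,0,0,1,0,0,-0.8,0,0,0,1,0.3,0,-0.6,0,0,0,1])

```text
time: 46.88
tool_pos: [437.8, -58.9, 153.0]
tcp_rot: [-3.141, -0.003, -3.125]
contact_force: [-0.0, 0.0, 0.3]
grip_width: 0.6
```

step_arm(moves=[0.5,0.5,-0.3,0,0,0,1,0.2,0.8,0,0,0,0,1,0,0.9,0,0,0,0,1,0,0.9,0,0,0,0,1,0,0.9,0,0,0,0,1,0,0.9,0,0,0,0,1,0,0.5,0,0,0,0,1,0,0,0,0,0,0,1])

```text
time: 47.55
tool_pos: [421.7, 52.0, 165.2]
tcp_rot: [-3.139, 0.005, -3.128]
contact_force: [-1.1, 0.2, -0.2]
grip_width: 0.1
```

```bash
python3 -c "
from h import *
st();C,s=look('side','s22');C,t=look('top','t22');st()
cv2.imwrite('pics/s22z.png',cv2.resize(s[160:360,150:430],None,fx=2.8,fy=2.8,interpolation=cv2.INTER_CUBIC)[:,:,::-1])
cv2.imwrite('pics/t22z.png',cv2.resize(t[95:305,160:420],None,fx=2.8,fy=2.8,interpolation=cv2.INTER_CUBIC)[:,:,::-1])"
```

```text
47.55 [421.7  52.  165.2] [-3.139  0.005 -3.128] [-1.1  0.2 -0.2] 0.1
47.65 [422.   50.6 165.1] [-3.139  0.005 -3.129] [-0.3  0.  -0.2] 0.4
```

View pics/s22z.png

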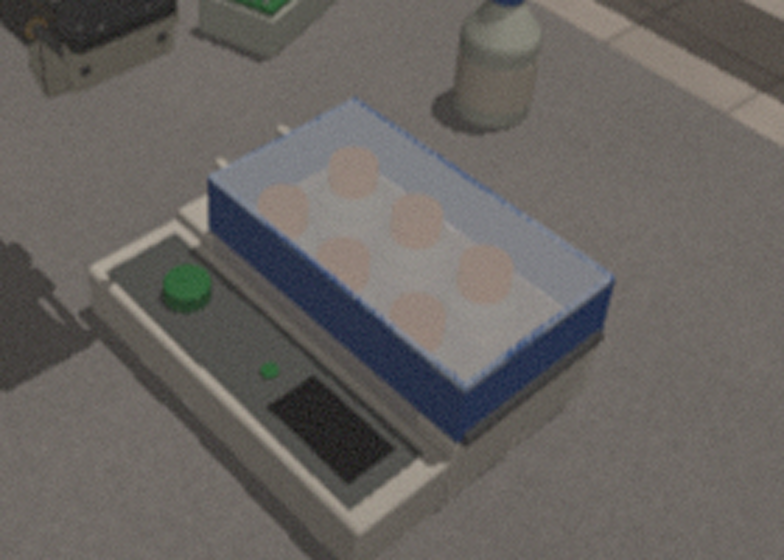

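View pics/t22z.png

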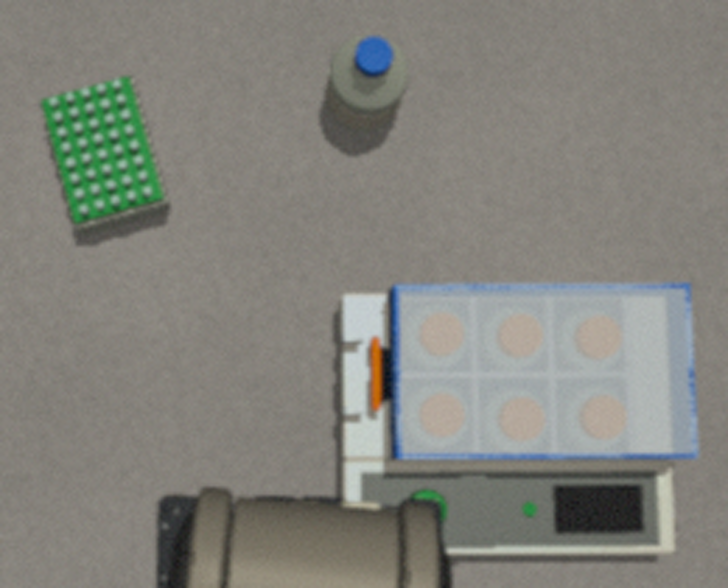

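```bash
python3 -c "
from h import *
st();print(close_job())"
```

```text
47.65 [422.   50.6 165.1] [-3.139  0.005 -3.129] [-0.3  0.  -0.2] 0.4
the job is handed in; nothing more can be done
None
```

The job is done and handed in at about 47.7 s of the 210 s allowed. All five empty cells got a spare jar, the hood was then shut, and the start key was pressed once afterwards and released.

- **Jars:** the last side and top pictures show all six cells filled with upright jars. One jar, in the near middle cell, stands about 4 mm off centre towards the robot but inside its cell.
- **Hood:** the side picture taken just after closing gives an angle of about -0.01 rad, so shut within measuring error. The black tab is seen behind the orange bar. Pushing down met a hard stop at z = 109.8 mm with about 31 N on the closed fingertips.
- **Start key:** the force rose to about 6–7 N near 2 to 2.5 mm of travel and then fell. I let go at about 4.9 mm by the arm's reading, with 3.6 N on the tool, short of the slack region. That force is slightly above the roughly 3 N expected there, within the sensor noise. The key stands up again in the last picture.
- **Bystanders:** the tip box and the blue-capped bottle look to be where they started. I compared them in the pictures only and did not measure them. The gripper is clear of everything.

No check failed.

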